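# Stack keyed clip cases and hang the scoop on the top tray

### The arm

A 7-joint arm with a two-finger parallel gripper is mounted at the origin on the work surface. World frame = base frame: x ahead of the robot, y to its left, z up, the work surface at z = 0. Lengths are in m, angles in rad, forces in N, time in s.
With the tool pointing down it reaches from about 0.4 to 0.925 m from the base axis. Payload 5.6 kg.
Tool frame: the origin (TCP) lies midway between the tips of the shut fingers; the grasp point (between the pads) lies r.grip_point_offset behind it (r.grip_point_offset is the distance from the TCP to the grasp point, in m); z points along the fingers, y is the direction in which the jaws open and shut (so a half turn about z gives the same grasp; the last joint's range is limited). The gripper opens to 85 mm and grips with 20 to 120 N. Pads are 22 mm wide; open, the fingers measure 114 mm over their backs; the gripper's body (76 mm by 85 mm) begins 54 mm behind the grasp point. The pads swing forward as they close: fully open they stand 13 mm farther back than shut.
Start: joints at [-0.043, 0.468, -0.012, 1.603, 0.006, 1.071, -0.056], TCP at [0.65, -0, 0.231] pointing down, gripper open.
Joint ranges: [-2.53, 2.53], [-0.31, 2.02], [-1.57, 1.55], [0.28, 2.44], [-1.29, 4.43], [0.15, 1.84], [-2.92, 2.92]. Speed limits (rad/s): [2.57, 2.57, 3.14, 3.14, 3.14, 3.14, 3.14].

### API

Orientations are given as [roll, pitch, yaw] about the fixed x, y, z axes, in that order (R = Rz(yaw) Ry(pitch) Rx(roll)).
In Python, from workcell import r gives the robot as it stands.
- The arm moves only by the tool jog_arm, never from a script. Its argument "motion" is a list that holds one entry, the list of rows, each a list of 6 numbers: the shift along the tool's x, y, z in mm, then the turn, a rotation vector about the tool's x, y, z in degrees. A call has 1 to 20 rows; each row is the pose to reach, as a shift and turn from the pose commanded when the call began, along the tool's axes at that moment; what a row does not reach only later rows make up. A row lasts 1/10 s, in which the tool goes at most 50 mm and 8.59 degrees, less where a joint would pass 70% of its speed; a pose out of reach is approached as far as the arm can. A call with a gripper value outside its range is refused whole. "jaw" is the gripper command: -1 is fully open, 1 is shut, values between are in proportion, set as the call begins (left out, the last holds). The fingers move at their own pace and stop on an object; the grip force is fixed at half the most. Time passes only in rows, so rows that repeat a pose let the fingers close. It gives the time, the measured TCP pose, the force and the opening at its end, in the units of the state.
- r.get_obs(): the state, without advancing time (a new reading comes with each control period).
- r.capture(name): name is "scene" or "side" or "wrist"; returns the picture (420x560x3 uint8, red, green, blue); there is no depth.
- r.camera_params(name): a dict with "fx", "fy", "cx", "cy" (pixels), "k1" (the pictures are not rectified: a ray, as slopes to the right and down, at radius r is drawn at 1 + k1 r^2 times it, then the intrinsics apply), "rvec" (rotation vector, rad) and "tvec" (3), from world to camera coordinates, as OpenCV has them. Camera axes: x right, y down, z forward; pixel columns grow to the right and rows downward; lengths in m; the calibration is good to about 2 mm. A picture is of the moment at which its call begins: read the wrist's pose just before it. camera_params takes no time and is no camera call; for the wrist camera it gives the pose at the moment of the call.
- r.job_done(): hands the job in, once; it reports no verdict.
The state is a dict: "time_s": time; "joint_pos": joint angles; "joint_velocities": joint speeds; "tau": joint torques, N m; "position": TCP position; "ee_rot": TCP orientation; "wrist_force": force on the tool from outside, world axes, zero at the start; "wrist_torque": the same for the moment, N m; "opening": finger opening in m.
Only numpy, scipy, OpenCV 4.12 (cv2) and the standard library are available. Lean on these libraries where they do the work, as an engineer would, in place of code of your own. Each camera call takes 0.05 s, during which the arm holds its last target.

### The job

Tidy the shelf: stack all the loose clip cases on the fixed keyed base, in any order, each pushed fully home with the notch in its underside over the key below and lined up squarely with the base, then put the open tray on top of them the same way. Last, hang the scoop by its own hook over the tray's rim, so that it hangs upright by itself outside the stack. Leave the two glass jars and the stapler standing where they are.

Things in the scene. Friction and masses are not known exactly. Their poses are not given: they have to be found in the camera images.
- base: fixed dark steel base plate, 130 (x) x 64 (y) x 18 mm. Origin: centre of underside, z up. On its top a key like the cases', 26 x 24 x 9 mm high, centred at x = +44 mm. A case or tray keyed on the stack has its x axis along the base's and its origin straight above the base's: 18 mm up for the lowest, 40 mm more for each case below it.
- case1: grey clip case with a clear lid, 120 (x) x 56 (y) x 40 mm, 200-330 g; cases are alike, some may be absent. Origin: centre of underside, z up. Key on the lid: black block 26 x 24 x 9 mm high (top 3 mm: 22 x 20), centred at x = +44 mm. Notch in the underside below it: 28 mm wide, 11 mm deep, from x = +27 mm to the +x end, open there. Off its key it sits 9 mm too high or tilted. Grasp across the 56 mm width.
- case2: grey clip case with a clear lid, 120 (x) x 56 (y) x 40 mm, 200-330 g; cases are alike, some may be absent. Origin: centre of underside, z up. Key on the lid: black block 26 x 24 x 9 mm high (top 3 mm: 22 x 20), centred at x = +44 mm. Notch in the underside below it: 28 mm wide, 11 mm deep, from x = +27 mm to the +x end, open there. Off its key it sits 9 mm too high or tilted. Grasp across the 56 mm width.
- case3: grey clip case with a clear lid, 120 (x) x 56 (y) x 40 mm, 200-330 g; cases are alike, some may be absent. Origin: centre of underside, z up. Key on the lid: black block 26 x 24 x 9 mm high (top 3 mm: 22 x 20), centred at x = +44 mm. Notch in the underside below it: 28 mm wide, 11 mm deep, from x = +27 mm to the +x end, open there. Off its key it sits 9 mm too high or tilted. Grasp across the 56 mm width.
- case4: grey clip case with a clear lid, 120 (x) x 56 (y) x 40 mm, 200-330 g; cases are alike, some may be absent. Origin: centre of underside, z up. Key on the lid: black block 26 x 24 x 9 mm high (top 3 mm: 22 x 20), centred at x = +44 mm. Notch in the underside below it: 28 mm wide, 11 mm deep, from x = +27 mm to the +x end, open there. Off its key it sits 9 mm too high or tilted. Grasp across the 56 mm width.
- tray: open grey tray, 120 (x) x 56 (y) x 46 mm, 175-290 g, walls 4 mm thick, inner floor 14 mm up, no key on top. Origin: centre of underside, z up. Same notch in its underside as the cases (28 mm wide, 11 mm deep, x = +27 mm to the +x end). Rim 46 mm above the origin; outer faces at y = +-28 and x = +-60 mm. Grasp across the 56 mm width.
- scoop: aluminium dipper, 110 g, standing on an orange pad 3 mm thick. Cup 50 (x) x 44 (y) x 40 mm, from x = -5 to +45 mm; at its back an upright handle, 10 (x) x 20 (y) mm, 150 mm tall, centred on x = y = 0. Origin: on the handle's axis at the underside, z up. A hook juts from the handle to -x. Hung on the tray's rim its origin is 54 mm below the tray's.
- scoop_hook (a point): middle of the hook's gap, at the underside of its bar: 13.5 mm to -x of the scoop's origin and 100 mm above it. The bar is 5 mm thick and 20 mm wide (y); the gap for the rim is 17 mm wide (x), between the handle and the hook's lip, which hangs 17 mm below the bar and is 5 mm thick.
- scoop_grip (a point): where to grasp the scoop: middle of the handle above the hook, 128 mm above the scoop's origin, on the handle's axis; free handle runs from 105 to 150 mm, 20 mm wide (y), 10 mm thick (x).
- jar_a: an empty glass jar, 70 mm across and 95 mm tall, standing among the things; origin at the centre of its underside
- jar_b: another such empty glass jar, beyond the base
- stapler: a silver stapler, 135 x 34 x 41 mm, lying on its base; origin at the centre of its underside

How it is judged:
On the way, in this order (a step that is already met when the one before it is completed fails the run):
1. every clip case that is present is keyed on the stack, flat and square with the base (x of case1 in the frame of base between -0.01 and 0.01 m and y of case1 in the frame of base between -0.01 and 0.01 m and angle between the x axis of each of case1, case2, case3, case4 and the x axis of base, either way round below 0.13 rad and angle between each of case1, case2, case3, case4's own z axis and vertical below 0.06 rad and (z of case1 in the frame of base between 0.0135 and 0.0225 m or z of case1 in the frame of base between 0.0535 and 0.0625 m or z of case1 in the frame of base between 0.0935 and 0.1025 m or z of case1 in the frame of base between 0.1335 and 0.1425 m) and x of case2 in the frame of base between -0.01 and 0.01 m and y of case2 in the frame of base between -0.01 and 0.01 m and (z of case2 in the frame of base between 0.0135 and 0.0225 m or z of case2 in the frame of base between 0.0535 and 0.0625 m or z of case2 in the frame of base between 0.0935 and 0.1025 m or z of case2 in the frame of base between 0.1335 and 0.1425 m) and x of case3 in the frame of base between -0.01 and 0.01 m and y of case3 in the frame of base between -0.01 and 0.01 m and (z of case3 in the frame of base between 0.0135 and 0.0225 m or z of case3 in the frame of base between 0.0535 and 0.0625 m or z of case3 in the frame of base between 0.0935 and 0.1025 m or z of case3 in the frame of base between 0.1335 and 0.1425 m) and x of case4 in the frame of base between -0.01 and 0.01 m and y of case4 in the frame of base between -0.01 and 0.01 m and (z of case4 in the frame of base between 0.0135 and 0.0225 m or z of case4 in the frame of base between 0.0535 and 0.0625 m or z of case4 in the frame of base between 0.0935 and 0.1025 m or z of case4 in the frame of base between 0.1335 and 0.1425 m)), for 0.2 s.
2. the open tray is keyed on top of all the cases (x of tray in the frame of base between -0.01 and 0.01 m and y of tray in the frame of base between -0.01 and 0.01 m and angle between the x axis of tray and the x axis of base, either way round below 0.13 rad and angle between tray's own z axis and vertical below 0.06 rad and (z of tray in the frame of base between 0.0935 and 0.1025 m or z of tray in the frame of base between 0.1335 and 0.1425 m or z of tray in the frame of base between 0.1735 and 0.1825 m) and z of tray in the frame of case1 above 0.03 m and z of tray in the frame of case2 above 0.03 m and z of tray in the frame of case3 above 0.03 m and z of tray in the frame of case4 above 0.03 m), for 0.2 s.
3. the scoop hangs by its hook from the tray's rim (z of scoop in the frame of tray between -0.064 and -0.044 m and angle between scoop's own z axis and vertical below 0.2 rad and contact force between scoop and tray above 0.2 N and linear speed of scoop below 0.03 m/s and contact force between scoop and the fingers below 0.05 N), for 0.3 s.
At the end, for the whole second after the job is handed in: Cases and tray (topmost) keyed: within 10 mm of the base in its x and y, 4.5 mm of their level, tilt under 0.06 rad, turned under 0.13 rad from the base, at rest; scoop hangs free, still, on the tray (over 0.2 N), origin 44 to 64 mm below the tray's, tilt under 0.2 rad (all of step 1 and all of step 2 and all of step 3 and linear speed of each of case1, case2, case3, case4, tray below 0.03 m/s); the robot touches nothing.
It fails at once if a glass jar is knocked over or pushed more than 5 cm (angle between jar_a's own z axis and vertical above 0.6 rad or distance of jar_a from where it was at the start of the episode above 0.05 m).
It fails at once if the other glass jar is knocked over or pushed more than 5 cm (angle between jar_b's own z axis and vertical above 0.6 rad or distance of jar_b from where it was at the start of the episode above 0.05 m).
It fails at once if the stapler is knocked over or pushed more than 5 cm (angle between stapler's own z axis and vertical above 0.6 rad or distance of stapler from where it was at the start of the episode above 0.05 m).
Of case1, case2, case3, case4 only 2 to 4 are there at a start; the rules pass over those that are not, and their reading is None.
At some moment in a run one of case1, case2, case3, case4, tray may be knocked a few centimetres aside while the robot is not near it.
It also fails if it takes over 210 s, if anything falls off the work surface, if the arm or the gripper's body presses on something with over 40 N, if the wrist force passes 120 N, or if a joint passes its speed limit or range.

## Working session

There is one attempt and no reset: what is moved stays moved. The work goes in short steps, Python scripts to look and compute and a tool call to move; the robot and the scene stay as the last step left them, time stands still between calls to the robot, and variables do not carry over. Pictures are saved under pics/ and viewed, and the job is handed in when it is done.

Besides the shell and the picture viewer there is one more tool, called after ">>>" as a command line: name --argument value ..., lists and objects as JSON in quotes. jog_arm: Moves the arm, as the interface text tells. Its arguments: {"type":"object","properties":{"motion":{"type":"array","items":{"type":"array","items":{"type":"array","items":{"type":"number"}}}},"jaw":{"type":"number"}},"required":["motion"]}

```bash
ls; mkdir -p pics; python3 - <<'E'
from workcell import r
import cv2
for n in ["scene","side","wrist"]:
    p=r.camera_params(n); print(n,{k:(v if not hasattr(v,'tolist') else v.tolist()) for k,v in p.items()})
    cv2.imwrite(f"pics/{n}0.png",r.capture(n)[:,:,::-1])
o=r.get_obs(); print({k:(v.tolist() if hasattr(v,'tolist') else v) for k,v in o.items()}, r.grip_point_offset)
E
```

```text
pics
scene {'fx': 430.8311032935843, 'fy': 430.8311032935843, 'cx': 280.5980114577167, 'cy': 210.61359017322044, 'k1': -0.1192340559208498, 'rvec': [1.4656264398564773, 2.1430442474548146, -0.8069538435936654], 'tvec': [0.2094721961012657, -0.37468022687071256, 1.6530704678217354]}
side {'fx': 439.0849744988405, 'fy': 439.0849744988405, 'cx': 272.503813990154, 'cy': 204.13330715179222, 'k1': -0.04008006537207545, 'rvec': [0.8401249058520579, -2.3588678105278307, 1.3299292029868794], 'tvec': [0.4847971980640147, 0.30900881281430786, 0.9831583365817422]}
wrist {'fx': 316.11053414249693, 'fy': 316.11053414249693, 'cx': 281.66065168966946, 'cy': 211.1450153519218, 'k1': 0.004339519042619811, 'rvec': [-2.8557847923430937, 0.0001464293897227151, 0.004035121531839543], 'tvec': [-0.6484318908493251, -0.03648526448117764, 0.38017791357391745]}
{'time_s': 0.15, 'joint_pos': [-0.04298697432600535, 0.46819087095694917, -0.011599453791769614, 1.6034210285070698, 0.00599668278536272, 1.0714079115419004, -0.05629794588271097], 'joint_velocities': [0.0006983037178598804, -0.0025436277411345315, -0.001586408863869992, -0.002605268110102749, -0.0017845077428259133, 0.0010037537995324743, 0.0009280459129908894], 'tau': [0.000785188858571928, -53.27919602394104, 0.021462306613102555, -25.155596137046814, 0.01132959412643686, 0.005561050056712702, -3.7818607552253525e-05], 'position': [0.6495634040532405, -7.233095706615485e-05, 0.23054307650677644], 'ee_rot': [-3.140203749975279, 0.00010422440438850877, 1.5707157942774483], 'wrist_force': [0.13189243139278542, -0.15432435102874006, -0.6634081292574202], 'wrist_torque': [0.008576453402572622, -0.015723946891401424, 0.022079798236943872], 'opening': 0.08518944372033234} 0.0187
```

View pics/scene0.png

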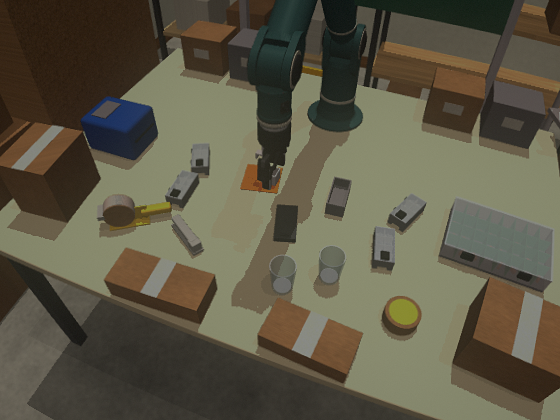

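View pics/side0.png

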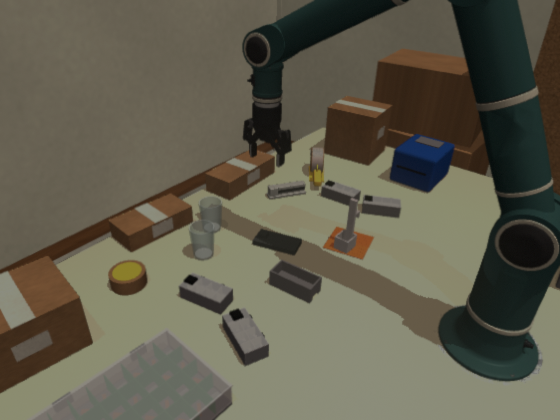

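View pics/wrist0.png

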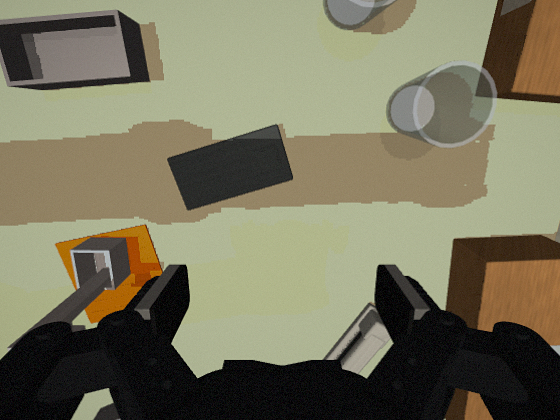

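```bash
cat > h.py <<'E'
import numpy as np, cv2
from workcell import r
def cam(n):
    p=r.camera_params(n); R,_=cv2.Rodrigues(np.array(p['rvec'],float)); t=np.array(p['tvec'],float).reshape(3)
    return p,R,t
def ray(c,u,v):
    p,R,t=c
    K=np.array([[p['fx'],0,p['cx']],[0,p['fy'],p['cy']],[0,0,1]])
    q=cv2.undistortPoints(np.array([[[u,v]]],float),K,np.array([p['k1'],0,0,0.]))[0,0]
    return -R.T@t, R.T@np.array([q[0],q[1],1.])
def plane(c,u,v,z):
    o,d=ray(c,u,v); s=(z-o[2])/d[2]; return o+s*d
def proj(c,X):
    p,R,t=c
    K=np.array([[p['fx'],0,p['cx']],[0,p['fy'],p['cy']],[0,0,1]])
    return cv2.projectPoints(np.array([X],float),p['rvec'],p['tvec'],K,np.array([p['k1'],0,0,0.]))[0][0,0]
def rect(c,px,z):
    P=np.array([plane(c,u,v,z)[:2] for u,v in px]); (cx,cy),(w,h),a=cv2.minAreaRect((P*1000).astype(np.float32))
    if w<h: w,h,a=h,w,a+90
    return cx,cy,w,h,a
def shot(n,name):
    c=cam(n); im=r.capture(n)[:,:,::-1].copy(); cv2.imwrite(f"pics/{name}.png",im); return c,im
def crop(im,x0,y0,x1,y1,s,name,g=1.0):
    a=cv2.resize(im[y0:y1,x0:x1],None,fx=s,fy=s,interpolation=cv2.INTER_CUBIC)
    a=(255*(a/255.)**g).astype(np.uint8); cv2.imwrite(f"pics/{name}.png",a)
E
python3 - <<'E'
from h import *
im=cv2.imread('pics/scene0.png'); crop(im,150,130,450,310,2.6,'sc1',.6)
im=cv2.imread('pics/side0.png'); crop(im,170,150,430,370,2.6,'si1',.6)
im=cv2.imread('pics/wrist0.png'); crop(im,150,110,310,230,4.5,'w1',.35)
E
```

```text
(no output)
```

View pics/sc1.png

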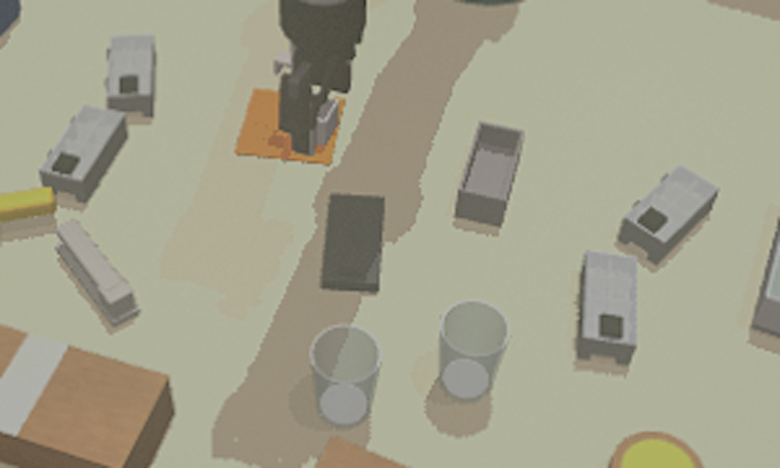

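View pics/si1.png

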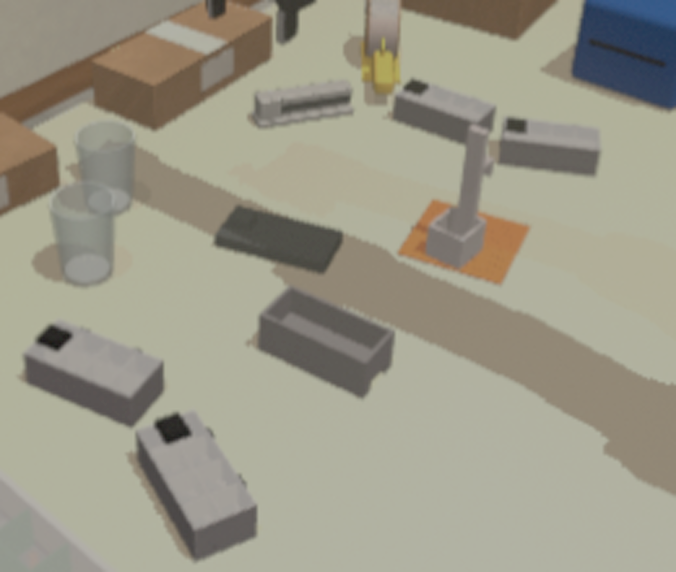

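View pics/w1.png

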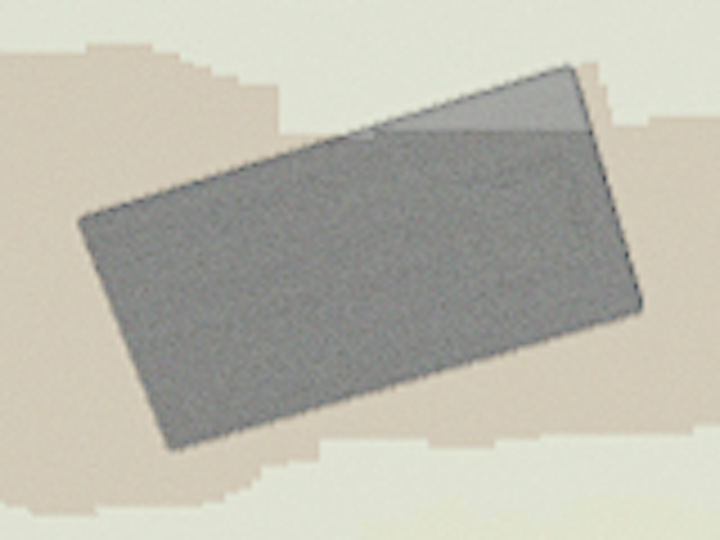

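```bash
python3 - <<'E'
from h import *
def st(f,x0,y0,x1,y1,s,n):
    im=cv2.imread(f).astype(float)[y0:y1,x0:x1]
    im=cv2.GaussianBlur(cv2.resize(im,None,fx=s,fy=s,interpolation=cv2.INTER_CUBIC),(0,0),s*.5)
    g=np.clip((im.mean(2)-15)/60*255,0,255).astype(np.uint8); cv2.imwrite(n,g); return g
a=st('pics/side0.png',245,220,310,260,6,'a.png'); b=st('pics/scene0.png',268,198,305,250,6,'b.png')
w=st('pics/wrist0.png',160,115,300,215,4,'w.png')
H=max(a.shape[0],b.shape[0],w.shape[0])
f=lambda x:np.pad(x,((0,H-x.shape[0]),(0,6)))
o=np.hstack([f(a),f(b)]); print(o.shape); cv2.imwrite('pics/base.png',o); cv2.imwrite('pics/basew.png',w)
E
```

```text
(400, 624)
```

View pics/base.png

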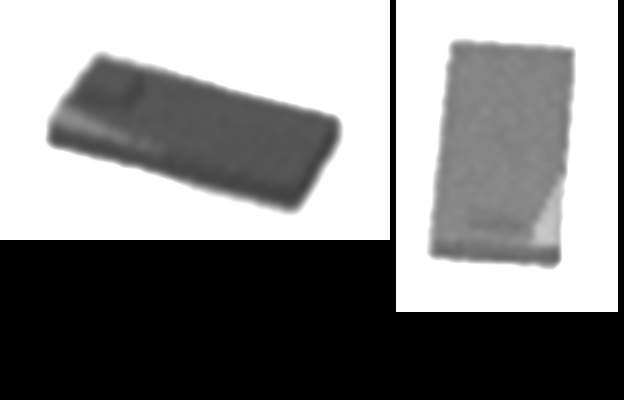

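View pics/basew.png

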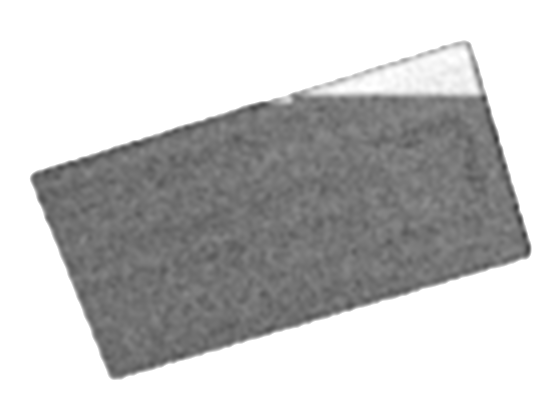

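```bash
python3 - <<'E'
from h import *
c=cam('scene')
D={'A':([(110,38),(155,36),(153,100),(107,103)],.04),'B':([(88,107),(127,122),(85,188),(42,170)],.04),
'C':([(678,168),(717,186),(660,245),(622,222)],.04),'D':([(588,253),(636,257),(634,345),(581,342)],.04),
'tray':([(480,123),(523,132),(502,200),(457,190)],.046),'pad':([(252,90),(345,100),(332,163),(236,153)],.003),'base':([(330,195),(384,195),(378,283),(322,280)],.018),'stapler':([(62,225),(75,222),(133,290),(115,305)],.035)}
for k,(P,z) in D.items(): print(k,np.round(rect(c,[(150+u/2.6,130+v/2.6) for u,v in P],z),1))
for k,P,z in [('jarbase1',(344,405),0),('jartop1',(346,358),.095),('jarbase2',(464,380),0),('jartop2',(474,333),.095)]:
  print(k,plane(c,150+P[0]/2.6,130+P[1]/2.6,z)*1000)
w=cam('wrist')
im=cv2.imread('pics/wrist0.png'); m=(im.max(2)<75).astype(np.uint8); m[230:]=0; m[:110]=0; m[:,:155]=0;m[:,310:]=0
cs,_=cv2.findContours(m,cv2.RETR_EXTERNAL,cv2.CHAIN_APPROX_NONE); k=max(cs,key=cv2.contourArea)[:,0]
print('base w',np.round(rect(w,k+0.,.018),1))
ap=cv2.approxPolyDP(k[:,None],5,True)[:,0]; print(ap.tolist(),[np.round(plane(w,*a,.018)[:2]*1000,1).tolist() for a in ap])
E
```

```text
A [ 454.6 -334.1  125.8   58.7   27.1]
B [ 599.1 -317.3  122.4   60.9    1.7]
C [432.8 346.9 126.9  50.1 157.5]
D [594.1 308.3 126.6  54.5  10. ]
tray [449.4 135.6 118.4  52.6   3. ]
pad [ 441.9 -121.2  121.2  115.7  102.8]
base [595.1  19.9 131.2  62.7  17.2]
stapler [ 742.8 -222.4  133.    25.    54.8]
jarbase1 [7.96085726e+02 8.42624466e+01 1.11022302e-13]
jartop1 [803.05211543  86.83513493  95.        ]
jarbase2 [722.48166631 189.36796835   0.        ]
jartop2 [730.56492219 191.76947794  95.        ]
base w [590.7  17.8 129.5  63.3  16.7]
[[277, 125], [169, 157], [187, 209], [291, 179]] [[643.6, 64.8], [522.9, 30.4], [537.9, -30.0], [659.2, 5.6]]
```

```bash
cat >> h.py <<'E'
from scipy.spatial.transform import Rotation as Ro
def plan(x,y,z,yaw):
    o=r.get_obs(); p=np.array(o['position'])*1000; R0=Ro.from_euler('xyz',o['ee_rot'])
    Rd=Ro.from_euler('z',yaw,degrees=True)*Ro.from_euler('x',np.pi)
    d=R0.inv().apply(np.array([x,y,z])-p); rv=np.degrees((R0.inv()*Rd).as_rotvec())
    n=max(np.linalg.norm(d)/50,np.linalg.norm(rv)/8.59)
    print('t',round(o['time_s'],1),'pos',np.round(p,1),'yaw',round(np.degrees(o['ee_rot'][2]),1),'F',np.round(o['wrist_force'],1),'open',round(o['opening']*1000,1),'q7',round(o['joint_pos'][6],2))
    print('MOVE',np.round(d,1).tolist(),np.round(rv,1).tolist(),'rows>=%.1f'%n)
E
python3 - <<'E'
from h import *
plan(419,-352,230,27)
E
```

```text
t 0.1 pos [ 6.496e+02 -1.000e-01  2.305e+02] yaw 90.0 F [ 0.1 -0.2 -0.7] open 85.2 q7 -0.06
MOVE [-351.9, -230.5, 0.9] [-0.1, 0.0, 63.0] rows>=8.4
```

>>> jog_arm --motion '[[[-40,-25,0,0,0,7],[-80,-50,0,0,0,14],[-120,-80,0,0,0,21],[-160,-105,0,0,0,28],[-200,-130,0,0,0,35],[-240,-155,0,0,0,42],[-280,-182,0,0,0,49],[-320,-207,0,0,0,56],[-352,-230,0,0,0,63],[-352,-230,0,0,0,63],[-352,-230,0,0,0,63]]]' --jaw -1

```text
time_s: 1.25
position: [0.4194, -0.3525, 0.2311]
ee_rot: [-3.141, 0.0, 0.47]
wrist_force: [0.5, 0.9, 1.0]
opening: 0.0853
```

```bash
python3 - <<'E'
from h import *
plan(419,-352,230,27)
c,im=shot('wrist','wA')
E
```

```text
t 1.2 pos [ 419.4 -352.5  231.1] yaw 26.9 F [0.5 0.9 1. ] open 85.3 q7 -0.35
MOVE [-0.1, -0.6, 1.1] [-0.0, 0.0, -0.1] rows>=0.0
```

View pics/wA.png

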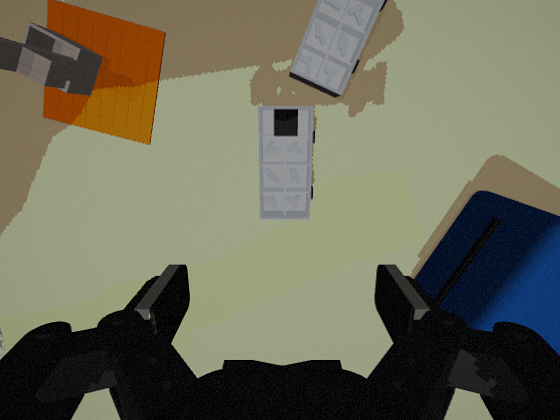

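```bash
cat >> h.py <<'E'
def greys(c,im,z,amin=1500,thr=None):
    """light low-saturation blobs -> rectangle on plane z"""
    im=im.astype(int); mx=im.max(2); mn=im.min(2)
    m=((mx-mn<22)&(mx>115)).astype(np.uint8)
    m=cv2.morphologyEx(m,cv2.MORPH_CLOSE,np.ones((5,5)))
    cs,_=cv2.findContours(m,cv2.RETR_EXTERNAL,cv2.CHAIN_APPROX_NONE)
    for k in cs:
        if cv2.contourArea(k)<amin: continue
        (u,v),_,_=cv2.minAreaRect(k)
        print('px',round(u),round(v),'rect',np.round(rect(c,k[:,0]+0.,z),1))
E
python3 - <<'E'
from h import *
c=cam('wrist'); im=cv2.imread('pics/wA.png')
print(im[115,265],im[165,285],im[165,240],im[125,285]); greys(c,im,.04)
for u,v in [(260,107),(312,107),(310,218),(260,218),(286,122)]: print(np.round(plane(c,u,v,.04)*1000,1))
E
```

```text
[149 148 148] [154 150 149] [128 160 154] [26 28 25]
px 285 162 rect [ 442.2 -343.   121.    56.5   26.5]
px 335 35 rect [ 572.3 -329.7   88.4   56.8    4.2]
[ 483.2 -293.9   40. ]
[ 506.9 -340.4   40. ]
[ 403.3 -394.4   40. ]
[ 378.1 -345.1   40. ]
[ 482.2 -323.8   40. ]
```

```bash
python3 - <<'E'
from h import *
plan(442.2,-343,12,26.5)
E
```

```text
t 1.3 pos [ 420.4 -351.3  231.1] yaw 27.1 F [1.6 0.4 0.4] open 85.4 q7 -0.35
MOVE [23.1, 2.7, 219.1] [-0.0, -0.0, 0.6] rows>=4.4
```

>>> jog_arm --motion '[[[12,2,40,0,0,0],[23,2.5,85,0,0,-0.3],[23,2.5,130,0,0,-0.3],[23,2.5,170,0,0,-0.3],[23,2.5,195,0,0,-0.3],[23,2.5,210,0,0,-0.3],[23,2.5,219,0,0,-0.3],[23,2.5,219,0,0,-0.3],[23,2.5,219,0,0,-0.3]]]'

```text
time_s: 2.2
position: [0.4426, -0.3441, 0.0133]
ee_rot: [3.14, -0.001, 0.477]
wrist_force: [0.6, -0.7, -0.4]
opening: 0.0856
```

>>> jog_arm --motion '[[[0,0,0,0,0,0],[0,0,0,0,0,0],[0,0,0,0,0,0],[0,0,0,0,0,0],[0,0,0,0,0,0],[0,0,0,0,0,0],[0,0,0,0,0,0],[0,0,0,0,0,0]]]' --jaw 1

```text
time_s: 3.0
position: [0.4425, -0.3445, 0.0137]
ee_rot: [3.14, -0.001, 0.476]
wrist_force: [-1.0, 0.9, 7.0]
opening: 0.0549
```

>>> jog_arm --motion '[[[0,0,-10,0,0,0],[0,0,-30,0,0,0],[0,0,-70,0,0,0],[0,0,-110,0,0,0],[0,0,-150,0,0,0],[0,0,-190,0,0,0],[0,0,-220,0,0,0],[0,0,-220,0,0,0]]]'

```text
time_s: 3.8
position: [0.4433, -0.3453, 0.2374]
ee_rot: [3.134, -0.005, 0.476]
wrist_force: [-0.3, -0.3, -3.0]
opening: 0.0549
```

```bash
python3 - <<'E'
from h import *
plan(551,6,231,16.7)
c,im=shot('wrist','wA2')
E
```

```text
t 3.8 pos [ 443.3 -345.3  237.4] yaw 27.3 F [-0.3 -0.3 -3. ] open 54.9 q7 -0.38
MOVE [256.7, -263.0, 5.7] [0.4, -0.3, 10.6] rows>=7.4
```

View pics/wA2.png

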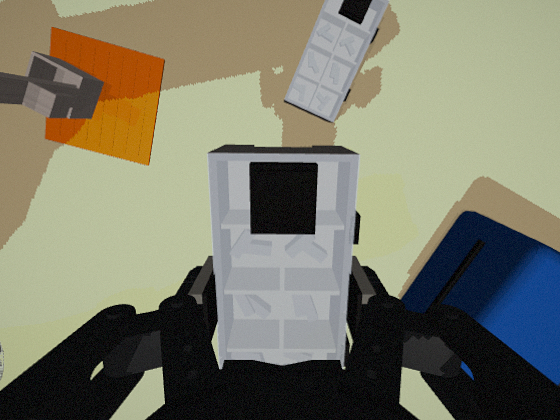

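```bash
python3 - <<'E'
from h import *
plan(590.8,17.8,100,16.3)
E
```

```text
t 3.9 pos [ 442.2 -344.2  234.6] yaw 27.3 F [-0.  -0.  -3.4] open 55.2 q7 -0.38
MOVE [297.7, -254.1, 134.5] [0.2, -0.2, 11.0] rows>=8.3
```

>>> jog_arm --motion '[[[20,-17,0,0,0,1],[60,-51,0,0,0,3],[100,-85,5,0,0,4],[140,-120,10,0,0,6],[180,-154,20,0,0,7],[220,-188,40,0,0,8],[255,-218,60,0,0,9],[280,-240,90,0,0,10],[294,-250,115,0,0,11],[298,-254,130,0,0,11],[298,-254,130,0,0,11],[298,-254,130,0,0,11],[298,-254,130,0,0,11]]]'

```text
time_s: 5.15
position: [0.5903, 0.0164, 0.1035]
ee_rot: [3.14, -0.001, 0.282]
wrist_force: [0.7, -0.1, -3.6]
opening: 0.0547
```

```bash
python3 - <<'E'
from h import *
plan(590.8,17.8,31,16.3)
c,im=shot('wrist','wA3')
c,im=shot('side','sA3'); crop(im,220,150,360,300,4,'sA3c',.6)
plan(590.8,17.8,31,16.3)
E
```

```text
t 5.2 pos [590.3  16.4 103.5] yaw 16.1 F [ 0.7 -0.1 -3.6] open 54.7 q7 -1.25
MOVE [0.7, -1.3, 72.5] [0.1, -0.1, -0.2] rows>=1.4
t 5.2 pos [590.5  17.  103.7] yaw 16.2 F [-0.3 -0.8 -3.1] open 55.1 q7 -1.25
MOVE [0.3, -0.8, 72.7] [0.0, -0.1, -0.1] rows>=1.5
```

View pics/sA3c.png

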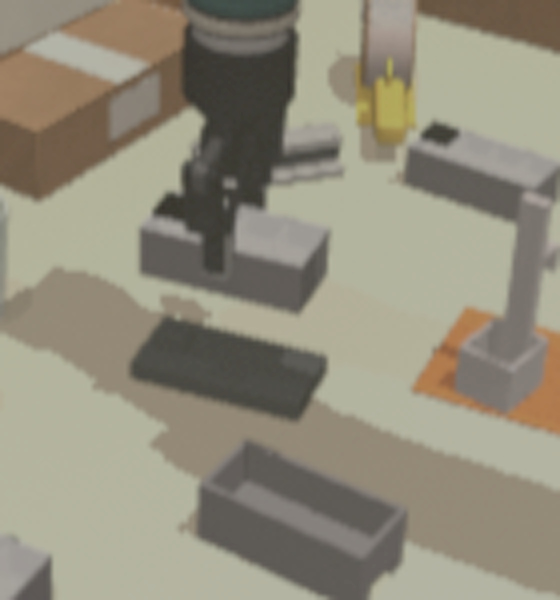

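View pics/wA3.png

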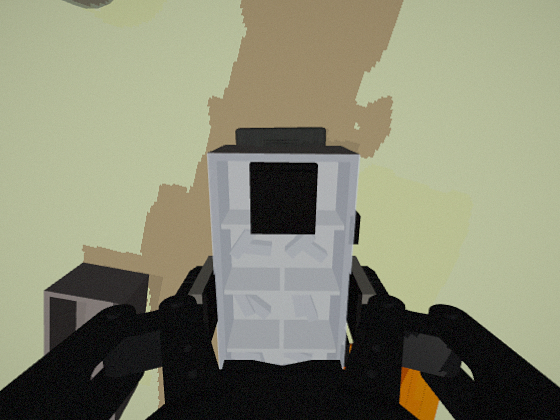

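>>> jog_arm --motion '[[[0.5,-1.2,15,0,0,0],[0.5,-1.2,30,0,0,0],[0.5,-1.2,40,0,0,0],[0.5,-1.2,50,0,0,0],[0.5,-1.2,56,0,0,0],[0.5,-1.2,60,0,0,0],[0.5,-1.2,64,0,0,0],[0.5,-1.2,66,0,0,0],[0.5,-1.2,68,0,0,0],[0.5,-1.2,70,0,0,0],[0.5,-1.2,71,0,0,0],[0.5,-1.2,71,0,0,0]]]'

```text
time_s: 6.45
position: [0.5905, 0.0194, 0.0318]
ee_rot: [3.141, -0.001, 0.284]
wrist_force: [-1.0, -1.5, 0.7]
opening: 0.0548
```

```bash
python3 - <<'E'
from h import *
plan(590.8,17.8,31,16.3)
c,im=shot('side','sA4'); crop(im,220,150,360,300,4,'sA4c',.6)
E
```

```text
t 6.5 pos [590.5  19.4  31.8] yaw 16.3 F [-1.  -1.5  0.7] open 54.8 q7 -1.23
MOVE [-0.1, 1.6, 0.8] [0.0, -0.0, -0.0] rows>=0.0
```

View pics/sA4c.png

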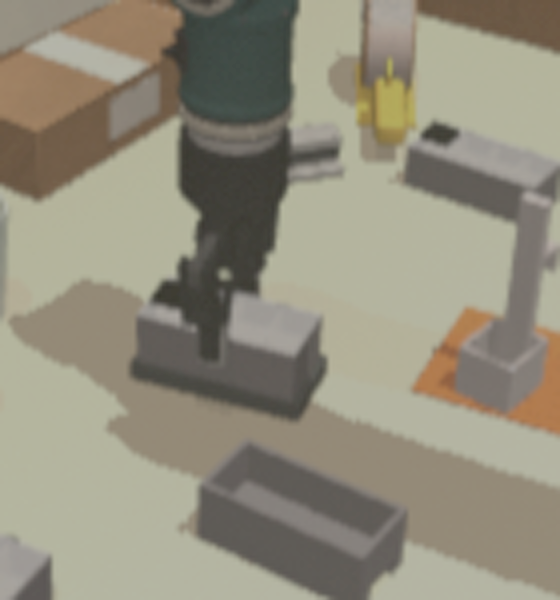

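>>> jog_arm --motion '[[[0,0,2,0,0,0],[0,0,1,0,0,0],[0,0,0,0,0,0],[0,0,0,0,0,0],[0,0,-20,0,0,0],[0,0,-60,0,0,0],[0,0,-100,0,0,0],[0,0,-150,0,0,0],[0,0,-180,0,0,0],[0,0,-200,0,0,0],[0,0,-200,0,0,0]]]' --jaw -1

```text
time_s: 7.6
position: [0.592, 0.0201, 0.2349]
ee_rot: [3.141, -0.007, 0.285]
wrist_force: [0.2, -1.2, -0.1]
opening: 0.0856
```

```bash
python3 - <<'E'
from h import *
plan(559,-319,230,3)
c,im=shot('side','sA5'); crop(im,220,150,360,300,4,'sA5c',.6)
c,im=shot('wrist','wA5'); greys(c,im,.058)
E
```

```text
t 7.6 pos [592.   20.1 234.9] yaw 16.3 F [ 0.2 -1.2 -0.1] open 85.6 q7 -1.29
MOVE [-126.9, 316.2, 4.3] [0.0, -0.4, 13.3] rows>=6.8
px 283 190 rect [588.8  19.6 120.1  56.4  15.9]
px 549 94 rect [ 749.4 -195.9   77.6   27.    57.5]
px 22 113 rect [589.2 287.3 114.3  44.5  10.8]
px 130 24 rect [698.5 190.7  91.4  38.7 106.4]
```

View pics/wA5.png

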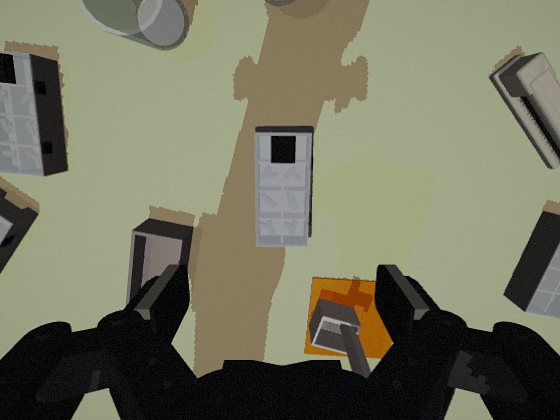

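View pics/sA5c.png

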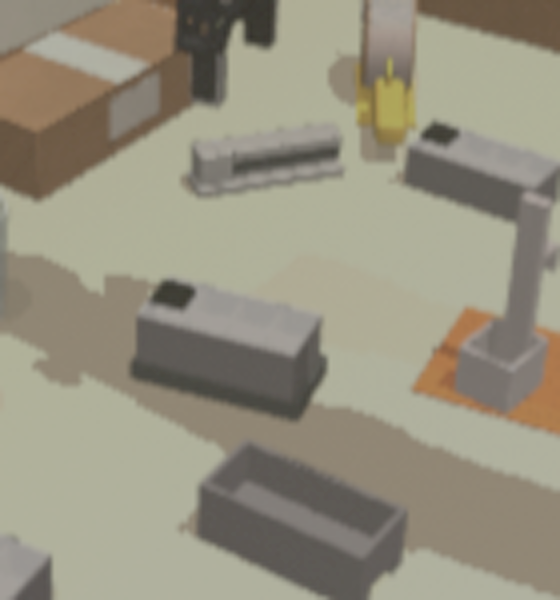

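>>> jog_arm --motion '[[[-18,45,0,0,0,2],[-36,90,0,0,0,4],[-54,135,0,0,0,6],[-72,180,0,0,0,8],[-90,225,0,0,0,10],[-108,270,0,0,0,12],[-122,305,0,0,0,13],[-127,316,2,0,0,13],[-127,316,2,0,0,13],[-127,316,2,0,0,13]]]'

```text
time_s: 8.7
position: [0.5569, -0.3171, 0.2278]
ee_rot: [-3.139, 0.002, 0.059]
wrist_force: [1.0, 0.6, -0.5]
opening: 0.0853
```

```bash
python3 - <<'E'
from h import *
c,im=shot('wrist','wB'); greys(c,im,.04); plan(600,-320,12,3)
E
```

```text
px 297 156 rect [ 587.  -330.1  120.7   56.4    3.6]
t 8.8 pos [ 557.4 -316.5  228.2] yaw 3.5 F [ 0.4  0.1 -0.6] open 85.1 q7 -0.89
MOVE [42.5, 6.5, 216.2] [-0.1, 0.1, 0.5] rows>=4.4
```

View pics/wB.png

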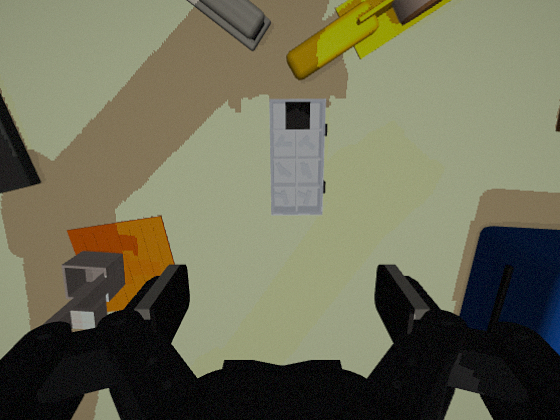

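>>> jog_arm --motion '[[[15,8,30,0,0,0],[28.5,15.5,70,0,0,0],[28.5,15.5,115,0,0,0],[28.5,15.5,160,0,0,0],[28.5,15.5,190,0,0,0],[28.5,15.5,206,0,0,0],[28.5,15.5,215,0,0,0],[28.5,15.5,215,0,0,0],[28.5,15.5,215,0,0,0]]]'

```text
time_s: 9.65
position: [0.5875, -0.3332, 0.016]
ee_rot: [3.14, -0.002, 0.058]
wrist_force: [1.0, 0.6, -0.6]
opening: 0.0853
```

>>> jog_arm --motion '[[[0,0,0,0,0,0],[0,0,0,0,0,0],[0,0,0,0,0,0],[0,0,0,0,0,0],[0,0,0,0,0,0],[0,0,0,0,0,0],[0,0,0,0,0,0]]]' --jaw 1

```text
time_s: 10.35
position: [0.5872, -0.3331, 0.016]
ee_rot: [3.141, -0.002, 0.058]
wrist_force: [-0.5, 0.8, 5.9]
opening: 0.0549
```

>>> jog_arm --motion '[[[0,0,-10,0,0,0],[0,0,-30,0,0,0],[0,0,-70,0,0,0],[0,0,-110,0,0,0],[0,0,-150,0,0,0],[0,0,-180,0,0,0],[0,0,-195,0,0,0],[0,0,-200,0,0,0],[0,0,-200,0,0,0],[0,0,-200,0,0,0]]]'

```text
time_s: 11.35
position: [0.5853, -0.3323, 0.2122]
ee_rot: [-3.14, 0.003, 0.058]
wrist_force: [-0.3, 0.2, -2.5]
opening: 0.055
```

```bash
python3 - <<'E'
from h import *
plan(589.7,19,130,16.2)
E
```

```text
t 11.3 pos [ 585.3 -332.3  212.2] yaw 3.3 F [-0.3  0.2 -2.5] open 55.0 q7 -0.88
MOVE [24.9, -350.3, 82.7] [-0.1, 0.2, -12.9] rows>=7.2
```

>>> jog_arm --motion '[[[2,-20,0,0,0,-1],[5,-60,0,0,0,-3],[8,-105,0,0,0,-5],[11,-150,5,0,0,-6],[14,-195,10,0,0,-8],[17,-240,20,0,0,-10],[20,-285,40,0,0,-11],[23,-325,60,0,0,-12],[25,-345,75,0,0,-13],[25,-350,85,0,0,-13],[25,-350,85,0,0,-13],[25,-350,85,0,0,-13],[25,-350,85,0,0,-13]]]'

```text
time_s: 12.65
position: [0.5917, 0.0155, 0.1301]
ee_rot: [3.14, -0.001, 0.281]
wrist_force: [-0.5, -0.3, -2.5]
opening: 0.0547
```

```bash
python3 - <<'E'
from h import *
c,im=shot('wrist','wB3')
plan(589.7,19,74,16.2)
E
```

```text
t 12.7 pos [591.7  15.8 130.2] yaw 16.1 F [ 0.2 -0.6 -3. ] open 55.1 q7 -1.25
MOVE [-1.1, -3.7, 56.2] [0.1, -0.1, -0.1] rows>=1.1
```

View pics/wB3.png

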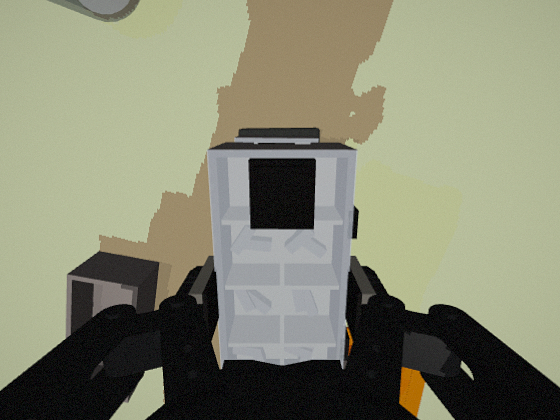

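>>> jog_arm --motion '[[[-1,-3,10,0,0,0],[-1,-3,22,0,0,0],[-1,-3,32,0,0,0],[-1,-3,40,0,0,0],[-1,-3,44,0,0,0],[-1,-3,48,0,0,0],[-1,-3,51,0,0,0],[-1,-3,53,0,0,0],[-1,-3,55,0,0,0],[-1,-3,56,0,0,0],[-1,-3,56.5,0,0,0],[-1,-3,56.5,0,0,0]]]'

```text
time_s: 13.9
position: [0.5894, 0.0205, 0.074]
ee_rot: [-3.141, -0.001, 0.284]
wrist_force: [-3.1, -0.5, 6.6]
opening: 0.0547
```

```bash
python3 - <<'E'
from h import *
plan(589.7,19,74,16.2)
E
```

```text
t 13.9 pos [589.4  20.5  74. ] yaw 16.3 F [-3.1 -0.5  6.6] open 54.7 q7 -1.23
MOVE [-0.2, 1.5, 0.0] [-0.0, -0.0, 0.1] rows>=0.0
```

>>> jog_arm --motion '[[[0,0,1,0,0,0],[0,0,1,0,0,0],[0,0,0,0,0,0],[0,0,0,0,0,0],[0,0,-20,0,0,0],[0,0,-60,0,0,0],[0,0,-100,0,0,0],[0,0,-140,0,0,0],[0,0,-165,0,0,0],[0,0,-170,0,0,0],[0,0,-170,0,0,0]]]' --jaw -1

```text
time_s: 15.0
position: [0.5895, 0.0206, 0.2433]
ee_rot: [3.142, -0.002, 0.285]
wrist_force: [0.3, -0.3, -0.2]
opening: 0.0855
```

```bash
python3 - <<'E'
from h import *
plan(552,297,235,10)
c,im=shot('side','sB5'); crop(im,220,150,360,300,4,'sB5c',.6)
c,im=shot('wrist','wB5'); greys(c,im,.098)
E
```

```text
t 15.0 pos [589.5  20.6 243.3] yaw 16.3 F [ 0.3 -0.3 -0.2] open 85.5 q7 -1.29
MOVE [41.6, -275.8, 8.3] [-0.0, -0.1, 6.3] rows>=5.6
px 282 193 rect [589.4  21.  120.6  56.3  16.3]
px 547 97 rect [ 735.6 -171.5   78.4   23.7   57.7]
px 26 110 rect [596.9 260.8 100.5  46.4  10.8]
px 135 24 rect [693.5 172.6  79.4  34.1 106.3]
```

View pics/wB5.png

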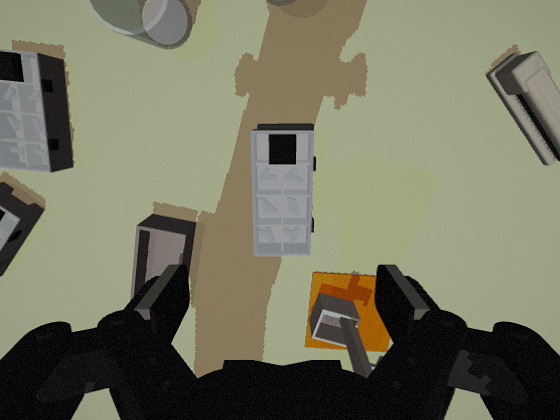

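View pics/sB5c.png

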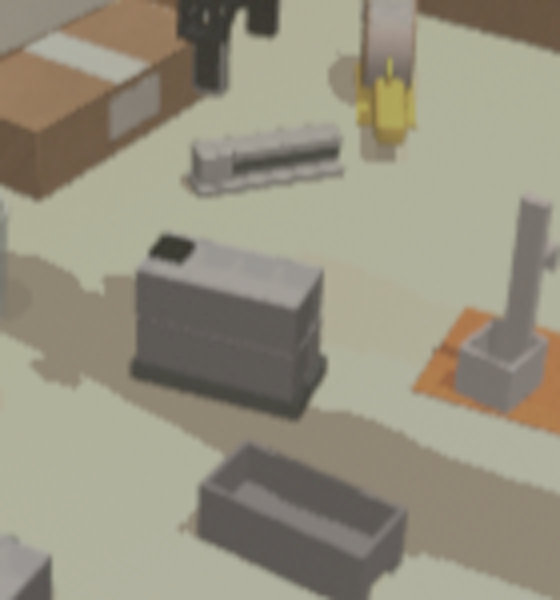

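Seated: two cases are stacked at about (589.4, 21), yaw 16.3. Next is case D.

>>> jog_arm --motion '[[[6,-40,0,0,0,1],[12,-85,0,0,0,2],[19,-130,0,0,0,3],[26,-175,0,0,0,4],[33,-220,2,0,0,5],[39,-260,5,0,0,6],[41.5,-276,8,0,0,6],[41.5,-276,8,0,0,6],[41.5,-276,8,0,0,6]]]'

```text
time_s: 16.0
position: [0.5517, 0.2951, 0.2334]
ee_rot: [3.139, 0.002, 0.179]
wrist_force: [0.2, -0.8, -0.5]
opening: 0.0855
```

```bash
python3 - <<'E'
from h import *
c,im=shot('wrist','wD'); greys(c,im,.04); plan(592,302,14,10)
E
```

```text
px 221 283 rect [421.8 346.1 120.9  58.  156.4]
px 50 239 rect [431.2 538.8 216.5 120.2 176. ]
px 275 152 rect [584.1 307.2 120.   56.5  10.6]
px 440 36 rect [719.9 174.  105.6  62.1 100.1]
t 16.1 pos [552.3 294.3 234. ] yaw 10.1 F [ 0.1 -0.7  0.3] open 85.3 q7 -1.87
MOVE [40.7, -1.1, 220.0] [0.1, 0.1, 0.1] rows>=4.5
```

View pics/wD.png

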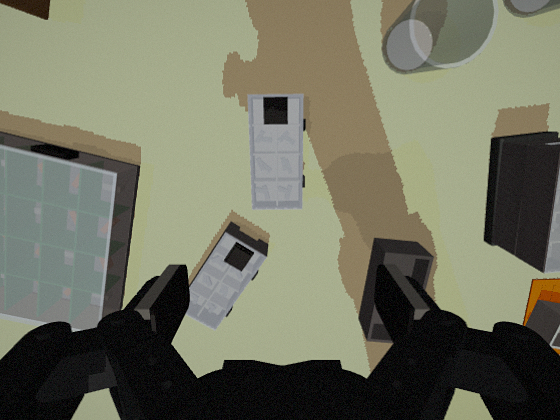

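>>> jog_arm --motion '[[[17,-3.5,30,0,0,-0.5],[33.5,-7,70,0,0,-0.5],[33.5,-7,115,0,0,-0.5],[33.5,-7,160,0,0,-0.5],[33.5,-7,195,0,0,-0.5],[33.5,-7,212,0,0,-0.5],[33.5,-7,220,0,0,-0.5],[33.5,-7,220,0,0,-0.5],[33.5,-7,220,0,0,-0.5]]]'

```text
time_s: 16.95
position: [0.5849, 0.3103, 0.0167]
ee_rot: [-3.141, -0.003, 0.188]
wrist_force: [1.3, 0.7, 0.9]
opening: 0.0854
```

>>> jog_arm --motion '[[[0,0,0,0,0,0],[0,0,0,0,0,0],[0,0,0,0,0,0],[0,0,0,0,0,0],[0,0,0,0,0,0],[0,0,0,0,0,0],[0,0,0,0,0,0]]]' --jaw 1

```text
time_s: 17.65
position: [0.5845, 0.3102, 0.0167]
ee_rot: [-3.141, -0.003, 0.188]
wrist_force: [-0.6, -1.8, 5.9]
opening: 0.0549
```

>>> jog_arm --motion '[[[0,0,-10,0,0,0],[0,0,-30,0,0,0],[0,0,-70,0,0,0],[0,0,-110,0,0,0],[0,0,-150,0,0,0],[0,0,-180,0,0,0],[0,0,-195,0,0,0],[0,0,-200,0,0,0],[0,0,-200,0,0,0],[0,0,-200,0,0,0]]]'

```text
time_s: 18.65
position: [0.5822, 0.3095, 0.2126]
ee_rot: [3.14, 0.003, 0.188]
wrist_force: [-0.9, -1.0, -3.7]
opening: 0.055
```

```bash
python3 - <<'E'
from h import *
plan(589.7,20,165,16.2)
E
```

```text
t 18.6 pos [582.2 309.5 212.6] yaw 10.8 F [-0.9 -1.  -3.7] open 55.0 q7 -1.84
MOVE [-46.7, 285.7, 48.2] [0.1, 0.2, -5.4] rows>=5.9
```

>>> jog_arm --motion '[[[-3,20,0,0,0,-1],[-10,60,0,0,0,-1],[-17,105,0,0,0,-2],[-24,150,5,0,0,-3],[-31,195,15,0,0,-4],[-38,235,25,0,0,-5],[-44,268,40,0,0,-5.5],[-46.5,285,48,0,0,-5.5],[-46.5,285,48,0,0,-5.5],[-46.5,285,48,0,0,-5.5],[-46.5,285,48,0,0,-5.5]]]'

```text
time_s: 19.75
position: [0.591, 0.0233, 0.1665]
ee_rot: [-3.141, 0.0, 0.287]
wrist_force: [-0.2, -0.3, -2.1]
opening: 0.0548
```

```bash
python3 - <<'E'
from h import *
c,im=shot('wrist','wD3')
plan(589.7,20,114.7,16.2)
E
```

```text
t 19.8 pos [591.2  23.3 166.8] yaw 16.4 F [ 0.2  0.5 -3. ] open 55.0 q7 -1.27
MOVE [-2.3, 2.8, 52.1] [-0.0, -0.0, 0.2] rows>=1.0
```

View pics/wD3.png

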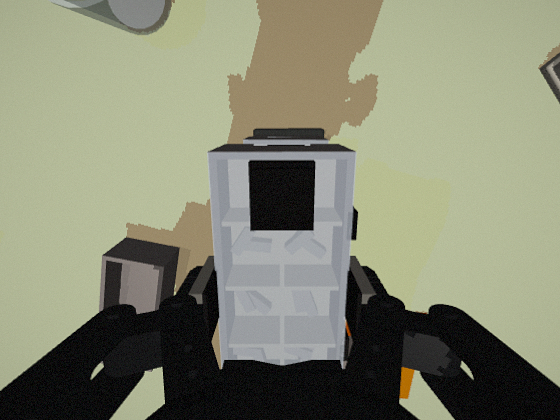

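```bash
python3 - <<'E'
from h import *
im=cv2.imread('pics/wD3.png'); crop(im,200,120,370,240,4,'wD3c',.4)
c=cam('wrist')
# expected base far end and case far-end centre under current estimate
a=np.radians(16.3); e=np.array([np.cos(a),np.sin(a)]); n=np.array([-e[1],e[0]])
for z,L,w in[(.018,.065,.032),(.098,.060,.028)]:
  for s in(1,-1):
    q=np.array([.5897,.020])+e*L+n*s*w; print(z,s,proj(c,[*q,z]).round(1))
E
```

```text
0.018 1 [249.7 128.1]
0.018 -1 [321.4 128.3]
0.098 1 [243.9 139.9]
0.098 -1 [329.5 140.1]
```

View pics/wD3c.png

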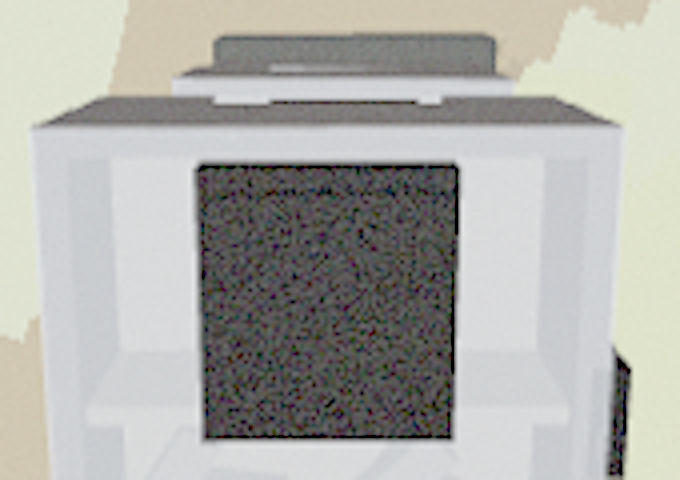

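>>> jog_arm --motion '[[[-2,3,10,0,0,0.2],[-2,3,20,0,0,0.2],[-2,3,30,0,0,0.2],[-2,3,36,0,0,0.2],[-2,3,40,0,0,0.2],[-2,3,44,0,0,0.2],[-2,3,47,0,0,0.2],[-2,3,49,0,0,0.2],[-2,3,51,0,0,0.2],[-2,3,52.5,0,0,0.2],[-2,3,52.5,0,0,0.2]]]'

```text
time_s: 20.9
position: [0.5902, 0.0181, 0.1147]
ee_rot: [-3.141, -0.001, 0.281]
wrist_force: [-1.9, 0.6, 2.3]
opening: 0.0546
```

```bash
python3 - <<'E'
from h import *
plan(589.7,20,114.7,16.2)
E
```

```text
t 20.9 pos [590.2  18.1 114.7] yaw 16.1 F [-1.9  0.6  2.3] open 54.6 q7 -1.25
MOVE [0.0, -1.9, -0.0] [-0.0, -0.0, -0.1] rows>=0.0
```

>>> jog_arm --motion '[[[0,0,1,0,0,0],[0,0,1,0,0,0],[0,0,0,0,0,0],[0,0,0,0,0,0],[0,0,-20,0,0,0],[0,0,-60,0,0,0],[0,0,-100,0,0,0],[0,0,-135,0,0,0],[0,0,-150,0,0,0],[0,0,-150,0,0,0]]]' --jaw -1

```text
time_s: 21.9
position: [0.5915, 0.0178, 0.2672]
ee_rot: [3.141, -0.006, 0.281]
wrist_force: [0.5, 0.2, -0.1]
opening: 0.085
```

```bash
python3 - <<'E'
from h import *
c,im=shot('side','sD5'); crop(im,220,120,360,300,3.5,'sD5c',.6)
c,im=shot('wrist','wD5'); greys(c,im,.138)
plan(385,362,232,-23.6)
E
```

```text
px 281 198 rect [590.6  18.7 121.8  56.4  16.1]
px 533 109 rect [ 720.6 -157.6   96.5   21.    57.9]
px 143 27 rect [693.5 156.2  72.2  36.4 106.2]
t 22.0 pos [589.6  17.8 263.7] yaw 16.1 F [-0.3 -0.7 -0.7] open 85.2 q7 -1.3
MOVE [-101.1, -387.4, 31.8] [0.0, 0.0, 39.7] rows>=8.0
```

View pics/sD5c.png

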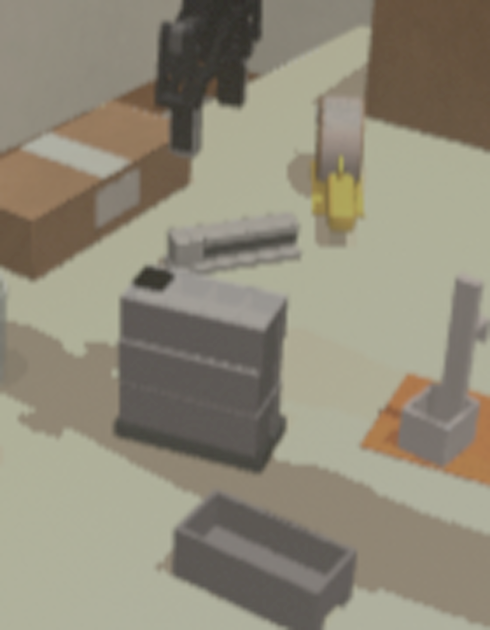

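Three seated flat at about (590, 18.5), yaw 16.1. Next is case C.

>>> jog_arm --motion '[[[-10,-40,0,0,0,4],[-21,-80,0,0,0,8],[-31,-120,0,0,0,12],[-42,-160,5,0,0,16],[-53,-203,10,0,0,21],[-64,-245,15,0,0,25],[-75,-287,20,0,0,30],[-86,-330,25,0,0,34],[-96,-368,30,0,0,38],[-101,-387,32,0,0,40],[-101,-387,32,0,0,40],[-101,-387,32,0,0,40]]]'

```text
time_s: 23.2
position: [0.3852, 0.3608, 0.2307]
ee_rot: [3.138, 0.0, -0.416]
wrist_force: [0.6, -1.2, -0.1]
opening: 0.0851
```

```bash
python3 - <<'E'
from h import *
c,im=shot('wrist','wC'); greys(c,im,.04); plan(421.8,346.1,14,-23.6)
E
```

```text
px 278 146 rect [422.7 346.9 120.9  56.2 156.8]
px 67 212 rect [446.2 613.3 276.3 220.9  85.6]
t 23.2 pos [386.  360.2 231.2] yaw -23.9 F [-0.2 -0.4  0.5] open 85.2 q7 -2.77
MOVE [38.5, -2.2, 217.2] [0.1, -0.0, -0.3] rows>=4.4
```

View pics/wC.png

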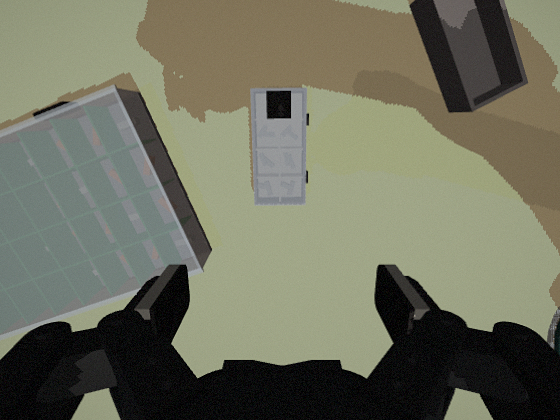

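>>> jog_arm --motion '[[[20,-1.5,30,0,0,-0.5],[39,-2.5,70,0,0,-0.5],[39,-2.5,115,0,0,-0.5],[39,-2.5,160,0,0,-0.5],[39,-2.5,192,0,0,-0.5],[39,-2.5,209,0,0,-0.5],[39,-2.5,217,0,0,-0.5],[39,-2.5,217,0,0,-0.5],[39,-2.5,217,0,0,-0.5]]]'

```text
time_s: 24.15
position: [0.4233, 0.348, 0.0161]
ee_rot: [-3.14, -0.001, -0.409]
wrist_force: [0.1, 0.5, -0.2]
opening: 0.0857
```

>>> jog_arm --motion '[[[0,0,0,0,0,0],[0,0,0,0,0,0],[0,0,0,0,0,0],[0,0,0,0,0,0],[0,0,0,0,0,0],[0,0,0,0,0,0],[0,0,0,0,0,0]]]' --jaw 1

```text
time_s: 24.85
position: [0.4229, 0.3485, 0.0166]
ee_rot: [-3.14, -0.001, -0.408]
wrist_force: [-0.6, -1.1, 7.4]
opening: 0.055
```

>>> jog_arm --motion '[[[0,0,-10,0,0,0],[0,0,-30,0,0,0],[0,0,-70,0,0,0],[0,0,-110,0,0,0],[0,0,-150,0,0,0],[0,0,-190,0,0,0],[0,0,-215,0,0,0],[0,0,-230,0,0,0],[0,0,-230,0,0,0],[0,0,-230,0,0,0]]]'

```text
time_s: 25.85
position: [0.4218, 0.3478, 0.245]
ee_rot: [3.141, 0.0, -0.408]
wrist_force: [0.6, -0.2, -2.8]
opening: 0.0549
```

```bash
python3 - <<'E'
from h import *
plan(589.7,19,205,16.2)
E
```

```text
t 25.9 pos [421.8 347.8 245. ] yaw -23.4 F [ 0.6 -0.2 -2.8] open 54.9 q7 -2.69
MOVE [284.7, 235.1, 40.1] [0.0, 0.0, -39.6] rows>=7.4
```

>>> jog_arm --motion '[[[15,12,0,0,0,-2],[45,37,0,0,0,-6],[80,66,0,0,0,-11],[115,95,5,0,0,-16],[150,124,10,0,0,-21],[185,153,15,0,0,-26],[220,182,22,0,0,-31],[255,210,30,0,0,-36],[278,229,37,0,0,-39],[284.5,235,40,0,0,-39.5],[284.5,235,40,0,0,-39.5],[284.5,235,40,0,0,-39.5],[284.5,235,40,0,0,-39.5]]]'

```text
time_s: 27.15
position: [0.5894, 0.0218, 0.2051]
ee_rot: [-3.141, 0.0, 0.284]
wrist_force: [-0.5, -0.8, -2.2]
opening: 0.0548
```

```bash
python3 - <<'E'
from h import *
c,im=shot('wrist','wC3'); crop(im,200,90,370,240,4,'wC3c',.4)
plan(589.9,19,154.6,16.2)
a=np.radians(16.2); e=np.array([np.cos(a),np.sin(a)]); n=np.array([-e[1],e[0]])
for z,L,w in[(.018,.065,.032),(.138,.060,.028)]:
  for s in(1,-1):
    q=np.array([.5899,.019])+e*L+n*s*w; print(z,s,((proj(c,[*q,z])-[200,90])*4).round(1))
E
```

```text
t 27.2 pos [589.6  21.6 205.4] yaw 16.2 F [ 0.3 -0.1 -2.1] open 54.6 q7 -1.3
MOVE [-0.5, 2.6, 50.8] [-0.0, -0.0, 0.0] rows>=1.0
0.018 1 [213.6 139.3]
0.018 -1 [467.8 139.4]
0.138 1 [173.6 187.9]
0.138 -1 [519.5 188.1]
```

View pics/wC3c.png

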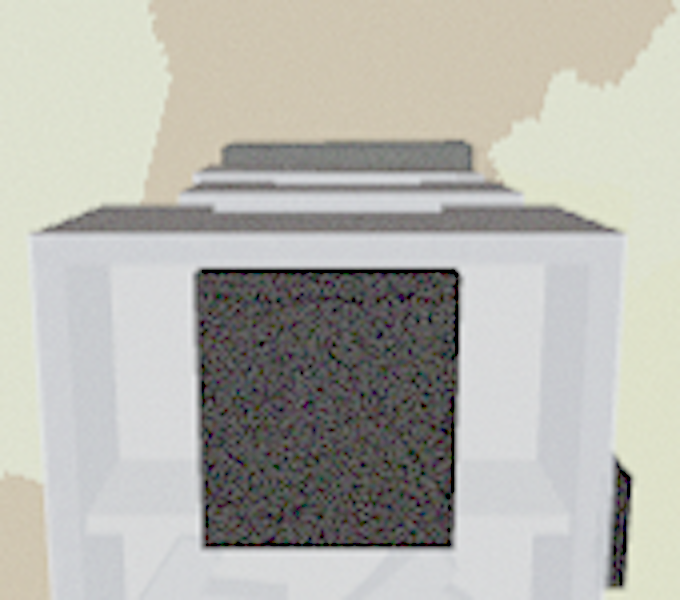

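>>> jog_arm --motion '[[[-0.5,3,10,0,0,0],[-0.5,3,20,0,0,0],[-0.5,3,28,0,0,0],[-0.5,3,35,0,0,0],[-0.5,3,39,0,0,0],[-0.5,3,43,0,0,0],[-0.5,3,46,0,0,0],[-0.5,3,48,0,0,0],[-0.5,3,50,0,0,0],[-0.5,3,51,0,0,0],[-0.5,3,51,0,0,0]]]'

```text
time_s: 28.3
position: [0.5905, 0.0164, 0.1547]
ee_rot: [3.142, -0.0, 0.281]
wrist_force: [-1.1, -0.3, -0.1]
opening: 0.0547
```

```bash
python3 - <<'E'
from h import *
plan(589.7,19,154.7,16.2)
E
```

```text
t 28.3 pos [590.5  16.4 154.7] yaw 16.1 F [-1.1 -0.3 -0.1] open 54.7 q7 -1.28
MOVE [-0.0, -2.7, -0.0] [0.0, -0.0, -0.1] rows>=0.1
```

>>> jog_arm --motion '[[[0,0,1.5,0,0,0],[0,0,1.5,0,0,0]]]'

```text
time_s: 28.5
position: [0.5905, 0.0165, 0.1546]
ee_rot: [-3.141, -0.001, 0.281]
wrist_force: [-4.8, -0.7, 9.7]
opening: 0.0546
```

>>> jog_arm --motion '[[[0,0,0,0,0,0],[0,0,0,0,0,0],[0,0,-1,0,0,0],[0,0,-2,0,0,0],[0,0,-20,0,0,0],[0,0,-55,0,0,0],[0,0,-90,0,0,0],[0,0,-120,0,0,0],[0,0,-135,0,0,0],[0,0,-135,0,0,0],[0,0,-135,0,0,0]]]' --jaw -1

```text
time_s: 29.6
position: [0.5901, 0.0165, 0.2872]
ee_rot: [-3.141, 0.001, 0.281]
wrist_force: [0.3, -0.1, -0.9]
opening: 0.0853
```

```bash
python3 - <<'E'
from h import *
c,im=shot('side','sC5'); crop(im,220,90,360,310,2.7,'sC5c',.6)
c,im=shot('scene','scC5'); crop(im,240,130,400,290,3.5,'scC5c',.6)
c,im=shot('wrist','wC5'); greys(c,im,.178)
plan(490,138,232,183)
E
```

```text
px 167 251 rect [521.9 101.2  68.5  36.7   4.6]
px 282 200 rect [592.4  16.3 122.6  58.6  16.3]
px 519 108 rect [ 713.1 -134.1   84.6   18.5   57.6]
px 147 28 rect [689.7 143.   61.4  30.8 101. ]
t 29.8 pos [589.6  16.5 286.2] yaw 16.1 F [ 0.2 -0.6 -0.7] open 85.2 q7 -1.31
MOVE [-61.9, -144.4, 54.4] [-0.2, -0.0, -166.9] rows>=19.4
```

View pics/sC5c.png

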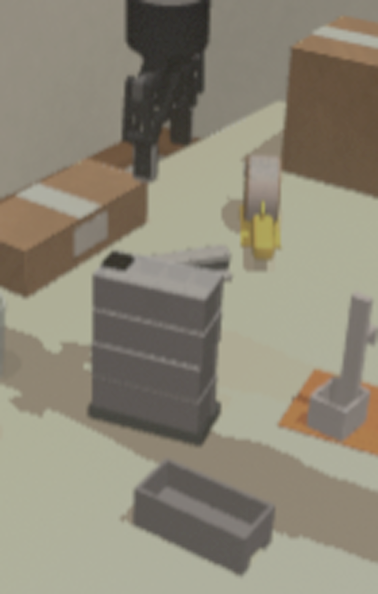

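View pics/scC5c.png

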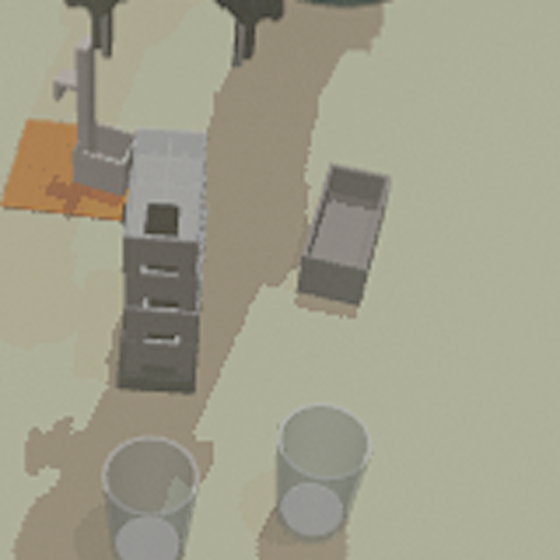

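View pics/wC5.png

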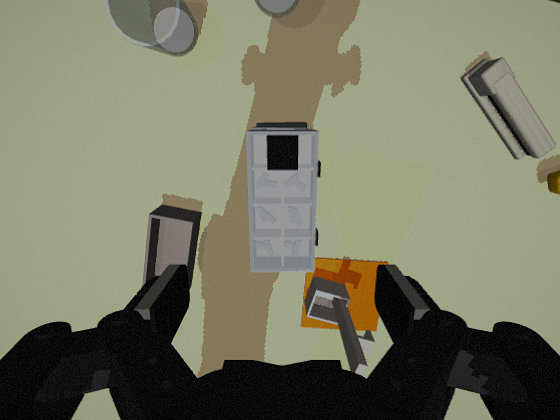

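>>> jog_arm --motion '[[[-5,-12,0,0,0,-8.4],[-10,-24,0,0,0,-16.8],[-16,-36,0,0,0,-25.2],[-22,-50,0,0,0,-33.6],[-27,-63,0,0,0,-42],[-33,-76,0,0,0,-50.4],[-38,-90,0,0,0,-58.8],[-44,-103,0,0,0,-67.2],[-50,-116,5,0,0,-75.6],[-55,-128,10,0,0,-84],[-60,-140,15,0,0,-92.4],[-62,-144,20,0,0,-100.8],[-62,-144,25,0,0,-109.2],[-62,-144,30,0,0,-117.6],[-62,-144,35,0,0,-126],[-62,-144,40,0,0,-134.4],[-62,-144,45,0,0,-142.8],[-62,-144,50,0,0,-151.2],[-62,-144,54,0,0,-159.6],[-62,-144,54,0,0,-167]]]'

```text
time_s: 31.75
position: [0.49, 0.1373, 0.2321]
ee_rot: [-3.141, -0.003, -3.082]
wrist_force: [0.5, -1.0, -0.4]
opening: 0.0854
```

>>> jog_arm --motion '[[[0,0,0,0,0,0],[0,0,0,0,0,0]]]'

```text
time_s: 31.95
position: [0.4907, 0.1374, 0.2332]
ee_rot: [-3.141, -0.001, -3.091]
wrist_force: [0.3, -0.4, 0.3]
opening: 0.0854
```

```bash
python3 - <<'E'
from h import *
plan(449,136,16,183)
c,im=shot('wrist','wT')
E
```

```text
t 31.9 pos [490.7 137.4 233.2] yaw -177.1 F [ 0.3 -0.4  0.3] open 85.4 q7 1.21
MOVE [41.4, 0.7, 217.2] [-0.0, -0.1, -0.1] rows>=4.4
```

View pics/wT.png

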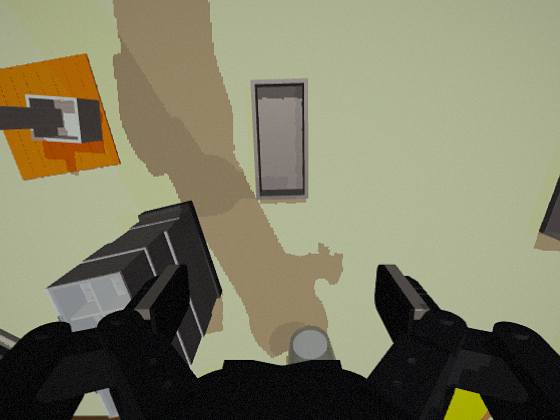

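```bash
python3 - <<'E'
from h import *
c=cam('wrist'); im=cv2.imread('pics/wT.png'); crop(im,230,60,330,220,3.7,'wTc',.7)
print(np.round(rect(c,[(250,79.5),(307.5,78.5),(308.5,199),(256.5,202)],.046),1))
m=((im.astype(int).max(2)-im.min(2)<22)).astype(np.uint8); m[:,:240]=0;m[:,325:]=0;m[225:]=0
m=cv2.morphologyEx(m,cv2.MORPH_CLOSE,np.ones((7,7)))
cs,_=cv2.findContours(m,cv2.RETR_EXTERNAL,cv2.CHAIN_APPROX_NONE);k=max(cs,key=cv2.contourArea)[:,0]
print(np.round(rect(c,k+0.,.046),1))
E
```

```text
[443.1 134.5 122.8  56.1   4.6]
[441.6 134.2 120.3  56.3   4.5]
```

View pics/wTc.png

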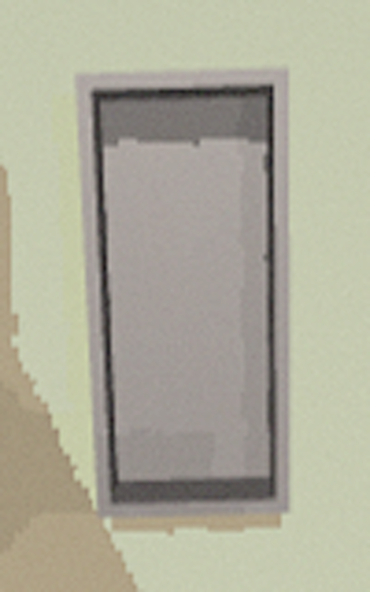

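>>> jog_arm --motion '[[[25,-0.5,30,0,0,-1.5],[49,-0.5,70,0,0,-1.5],[49,-0.5,115,0,0,-1.5],[49,-0.5,160,0,0,-1.5],[49,-0.5,192,0,0,-1.5],[49,-0.5,209,0,0,-1.5],[49,-0.5,217,0,0,-1.5],[49,-0.5,217,0,0,-1.5],[49,-0.5,217,0,0,-1.5]]]'

```text
time_s: 32.9
position: [0.4427, 0.1348, 0.0175]
ee_rot: [3.141, 0.001, -3.062]
wrist_force: [0.5, -1.0, -0.1]
opening: 0.0855
```

>>> jog_arm --motion '[[[0,0,0,0,0,0],[0,0,0,0,0,0],[0,0,0,0,0,0],[0,0,0,0,0,0],[0,0,0,0,0,0],[0,0,0,0,0,0],[0,0,0,0,0,0]]]' --jaw 1

```text
time_s: 33.6
position: [0.4428, 0.1346, 0.018]
ee_rot: [3.141, 0.002, -3.062]
wrist_force: [-1.1, -0.8, 6.2]
opening: 0.0548
```

>>> jog_arm --motion '[[[0,0,-10,0,0,0],[0,0,-30,0,0,0],[0,0,-70,0,0,0],[0,0,-110,0,0,0],[0,0,-150,0,0,0],[0,0,-190,0,0,0],[0,0,-230,0,0,0],[0,0,-255,0,0,0],[0,0,-265,0,0,0],[0,0,-265,0,0,0],[0,0,-265,0,0,0]]]'

```text
time_s: 34.7
position: [0.441, 0.1341, 0.2805]
ee_rot: [-3.141, -0.002, -3.061]
wrist_force: [-0.2, -0.7, -3.2]
opening: 0.055
```

```bash
python3 - <<'E'
from h import *
plan(590.5,18,250,16.2)
c,im=shot('wrist','wT2')
E
```

```text
t 34.7 pos [441.  134.1 280.5] yaw -175.4 F [-0.2 -0.7 -3.2] open 55.0 q7 1.25
MOVE [-139.8, -127.7, 30.3] [-0.2, 0.0, 168.4] rows>=19.6
```

View pics/wT2.png

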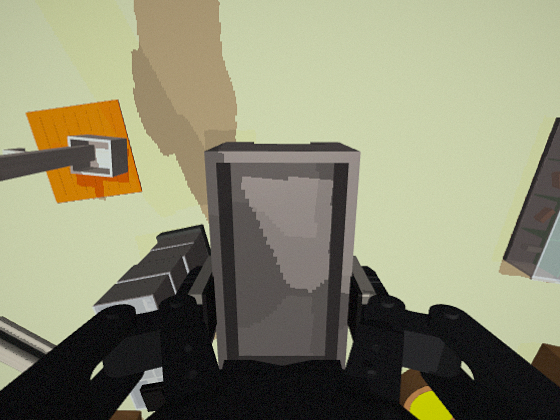

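>>> jog_arm --motion '[[[-4,-4,0,0,0,5],[-10,-9,0,0,0,13],[-17,-15,0,0,0,21.5],[-24,-22,0,0,0,30],[-31,-28,0,0,0,38.5],[-38,-35,0,0,0,47],[-45,-41,0,0,0,55.5],[-52,-48,0,0,0,64],[-60,-55,0,0,0,72.5],[-68,-62,0,0,0,81],[-76,-70,0,0,0,89.5],[-84,-77,0,0,0,98],[-92,-84,0,0,0,106.5],[-100,-91,0,0,0,115],[-108,-98,0,0,0,123.5],[-116,-106,0,0,0,132],[-124,-113,5,0,0,140],[-131,-119,10,0,0,148],[-136,-124,15,0,0,156],[-138,-127,20,0,0,163]]]'

```text
time_s: 36.75
position: [0.5892, 0.0184, 0.259]
ee_rot: [-3.141, 0.004, 0.371]
wrist_force: [-0.6, 0.8, -1.2]
opening: 0.0549
```

```bash
python3 - <<'E'
from h import *
plan(589.5,17.7,245,16.2)
E
```

```text
t 36.8 pos [589.2  18.4 259. ] yaw 21.3 F [-0.6  0.8 -1.2] open 54.9 q7 -1.24
MOVE [0.1, 0.8, 14.0] [-0.0, 0.2, 5.1] rows>=0.6
```

>>> jog_arm --motion '[[[0,1,7,0,0,3],[0,1,14,0,0,5],[0,1,14,0,0,5],[0,1,14,0,0,5]]]'

```text
time_s: 37.15
position: [0.5895, 0.0181, 0.2463]
ee_rot: [-3.141, 0.003, 0.291]
wrist_force: [-0.0, 1.2, -2.4]
opening: 0.0549
```

```bash
python3 - <<'E'
from h import *
c,im=shot('wrist','wT3'); crop(im,200,90,370,240,4,'wT3c',.4)
plan(589.5,17.7,196,16.2)
a=np.radians(16.2); e=np.array([np.cos(a),np.sin(a)]); n=np.array([-e[1],e[0]])
for z,L,w in[(.018,.065,.032),(.178,.060,.028)]:
  for s in(1,-1):
    q=np.array([.5905,.018])+e*L+n*s*w; print(z,s,((proj(c,[*q,z])-[200,90])*4).round(1))
E
```

```text
t 37.2 pos [589.8  18.1 247. ] yaw 16.6 F [ 0.1 -0.  -1.6] open 54.7 q7 -1.31
MOVE [-0.3, 0.3, 51.0] [-0.0, 0.1, 0.4] rows>=1.0
0.018 1 [219.  128.4]
0.018 -1 [445.6 130.2]
0.178 1 [161.9 177. ]
0.178 -1 [506.9 179.8]
```

View pics/wT3c.png

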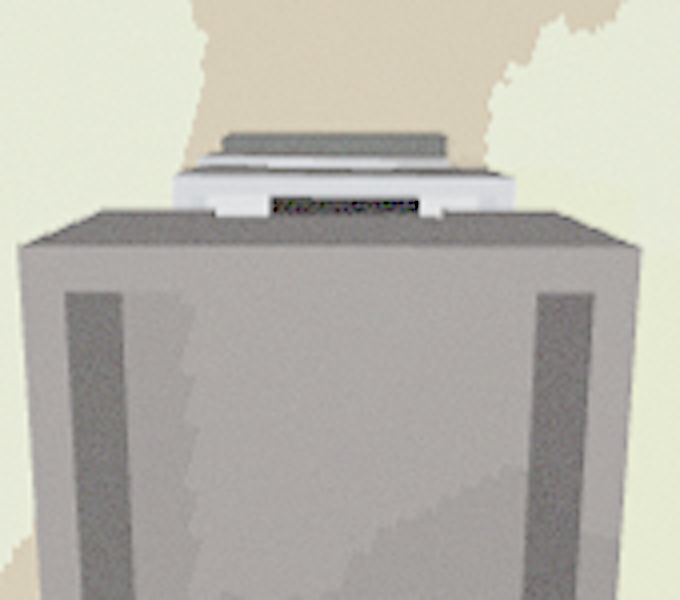

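>>> jog_arm --motion '[[[-0.3,2.3,10,0,0,0.4],[-0.3,2.3,20,0,0,0.4],[-0.3,2.3,28,0,0,0.4],[-0.3,2.3,35,0,0,0.4],[-0.3,2.3,39,0,0,0.4],[-0.3,2.3,43,0,0,0.4],[-0.3,2.3,46,0,0,0.4],[-0.3,2.3,48,0,0,0.4],[-0.3,2.3,50,0,0,0.4],[-0.3,2.3,51.5,0,0,0.4],[-0.3,2.3,51.5,0,0,0.4]]]'

```text
time_s: 38.3
position: [0.5905, 0.0157, 0.1963]
ee_rot: [3.142, -0.0, 0.283]
wrist_force: [-0.5, -0.6, -1.8]
opening: 0.0549
```

```bash
python3 - <<'E'
from h import *
plan(589.5,17.7,196,16.2)
E
```

```text
t 38.3 pos [590.5  15.7 196.3] yaw 16.2 F [-0.5 -0.6 -1.8] open 54.9 q7 -1.31
MOVE [-0.4, -2.2, 0.3] [0.0, -0.0, -0.0] rows>=0.0
```

Still carrying a little; press 2 mm further.

>>> jog_arm --motion '[[[0,0,1,0,0,0],[0,0,2,0,0,0],[0,0,2.5,0,0,0],[0,0,2.5,0,0,0]]]'

```text
time_s: 38.7
position: [0.5907, 0.0157, 0.196]
ee_rot: [-3.142, -0.001, 0.283]
wrist_force: [-4.6, -0.7, 9.9]
opening: 0.0552
```

>>> jog_arm --motion '[[[0,0,0,0,0,0],[0,0,0,0,0,0],[0,0,-1,0,0,0],[0,0,-2,0,0,0],[0,0,-20,0,0,0],[0,0,-50,0,0,0],[0,0,-80,0,0,0],[0,0,-105,0,0,0],[0,0,-120,0,0,0],[0,0,-120,0,0,0],[0,0,-120,0,0,0]]]' --jaw -1

```text
time_s: 39.8
position: [0.5902, 0.0158, 0.3132]
ee_rot: [-3.141, 0.0, 0.283]
wrist_force: [0.3, -0.4, -0.4]
opening: 0.0852
```

```bash
python3 - <<'E'
from h import *
c,im=shot('side','sT5'); crop(im,220,90,380,310,2.7,'sT5c',.6)
c,im=shot('scene','scT5'); crop(im,210,110,370,270,3.6,'scT5c',.6)
c,im=shot('wrist','wT5'); greys(c,im,.224)
plan(440,-121,300,16.2)
E
```

```text
px 503 109 rect [ 705.8 -111.    73.1   15.7   57.8]
px 158 30 rect [688.4 127.9  50.6  34.1 106.2]
t 40.0 pos [589.8  15.7 312.3] yaw 16.2 F [ 0.3 -0.2  0.5] open 85.1 q7 -1.32
MOVE [-182.0, 89.5, 12.7] [-0.0, 0.1, -0.0] rows>=4.1
```

View pics/sT5c.png

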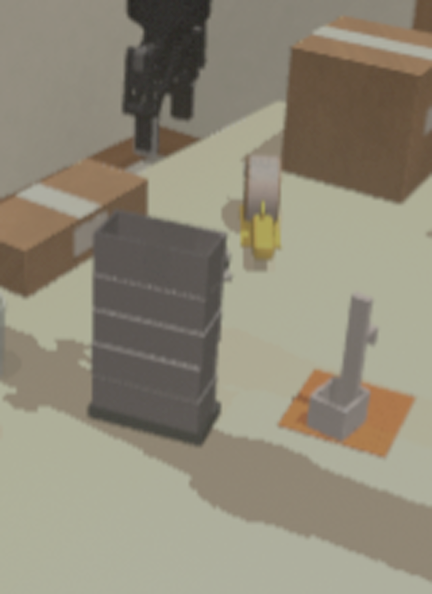

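View pics/scT5c.png

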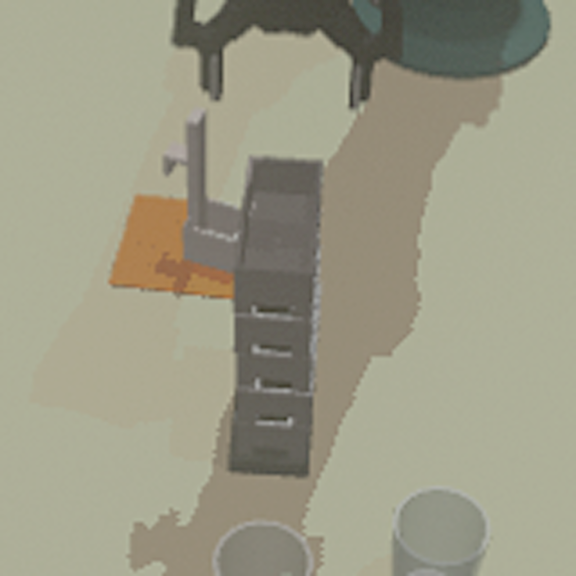

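View pics/wT5.png

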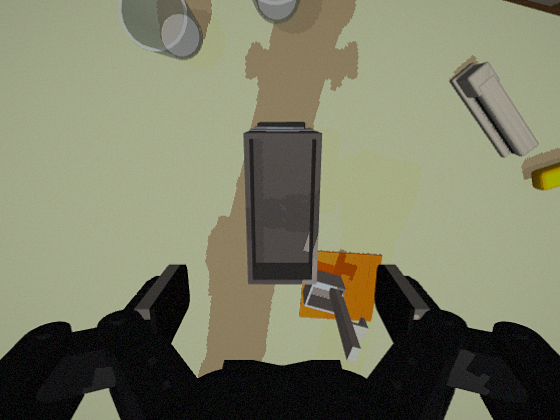

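```bash
python3 - <<'E'
from h import *
plan(440,-175,300,90)
E
```

```text
t 40.0 pos [589.8  15.7 312.3] yaw 16.2 F [ 0.3 -0.2  0.5] open 85.1 q7 -1.32
MOVE [-197.1, 141.4, 12.7] [-0.1, 0.1, -73.8] rows>=8.6
```

>>> jog_arm --motion '[[[-15,10,0,0,0,-7],[-38,27,0,0,0,-15],[-60,43,0,0,0,-23],[-82,60,0,0,0,-31],[-104,76,0,0,0,-39],[-126,92,0,0,0,-47],[-148,107,4,0,0,-55],[-170,122,8,0,0,-63],[-188,135,12,0,0,-71],[-197,141,12,0,0,-74],[-197,141,12,0,0,-74],[-197,141,12,0,0,-74]]]'

```text
time_s: 41.15
position: [0.4407, -0.1742, 0.3014]
ee_rot: [-3.141, -0.0, 1.573]
wrist_force: [0.1, -0.2, 0.2]
opening: 0.0852
```

```bash
python3 - <<'E'
from h import *
c,im=shot('wrist','wS'); plan(440,-175,300,90)
E
```

```text
t 41.2 pos [ 441.1 -173.9  301.5] yaw 90.2 F [-0.9  0.2  0.3] open 85.8 q7 0.33
MOVE [-1.1, -1.1, 1.5] [-0.0, -0.0, 0.2] rows>=0.0
```

View pics/wS.png

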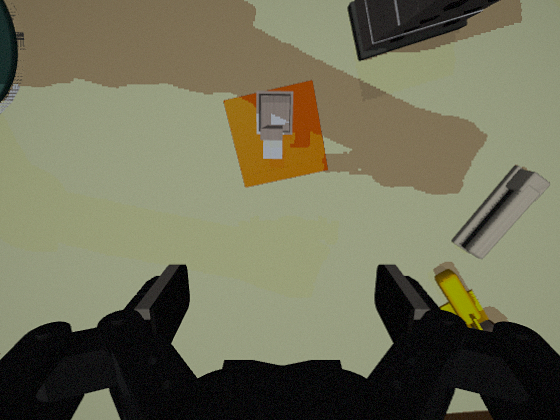

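```bash
python3 - <<'E'
from h import *
im=cv2.imread('pics/wS.png'); crop(im,215,70,345,200,5,'wSc',.8)
E
```

```text
(no output)
```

View pics/wSc.png

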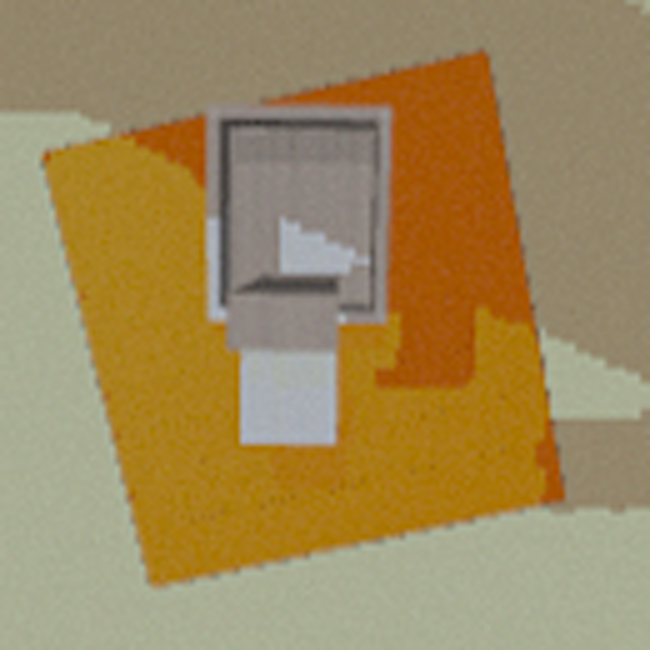

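```bash
python3 - <<'E'
from h import *
c=cam('wrist')
f=lambda P,z:(np.round(rect(c,[(215+u/5,70+v/5) for u,v in P],z),1), [np.round(plane(c,215+u/5,70+v/5,z)[:2]*1000,1).tolist() for u,v in P])
print('handle',f([(228,292),(340,292),(337,350),(230,350)],.153))
print('bar',f([(240,352),(337,352),(337,445),(240,445)],.108))
print('cup',f([(207,107),(392,105),(387,322),(210,322)],.043))
E
```

```text
handle (array([ 4.314e+02, -1.157e+02,  2.000e+01,  1.010e+01,  2.000e-01]), [[421.4, -110.6], [441.4, -110.6], [440.9, -120.7], [421.6, -120.7]])
bar (array([ 4.307e+02, -1.336e+02,  2.050e+01,  1.920e+01,  2.000e-01]), [[420.8, -124.0], [440.9, -124.0], [441.0, -143.2], [420.5, -143.3]])
cup (array([431.8, -95.9,  50.5,  44. ,  89.7]), [[409.9, -71.3], [453.9, -70.7], [453.3, -120.9], [409.6, -121.1]])
```

>>> jog_arm --motion '[[[25,-5,10,0,0,0.3],[50,-9,20,0,0,0.3],[58,-9.8,50,0,0,0.3],[58,-9.8,90,0,0,0.3],[58,-9.8,130,0,0,0.3],[58,-9.8,162,0,0,0.3],[58,-9.8,178,0,0,0.3],[58,-9.8,185,0,0,0.3],[58,-9.8,186,0,0,0.3],[58,-9.8,186,0,0,0.3]]]'

```text
time_s: 42.2
position: [0.4314, -0.1164, 0.1163]
ee_rot: [3.14, 0.0, 1.569]
wrist_force: [0.7, 0.2, -0.0]
opening: 0.085
```

```bash
python3 - <<'E'
from h import *
plan(431.3,-115.7,115,89.8); c,im=shot('wrist','wS1'); 
E
```

```text
t 42.2 pos [ 431.4 -116.4  116.3] yaw 89.9 F [ 0.7  0.2 -0. ] open 85.0 q7 0.23
MOVE [0.7, -0.1, 1.3] [0.1, 0.0, 0.1] rows>=0.0
```

View pics/wS1.png

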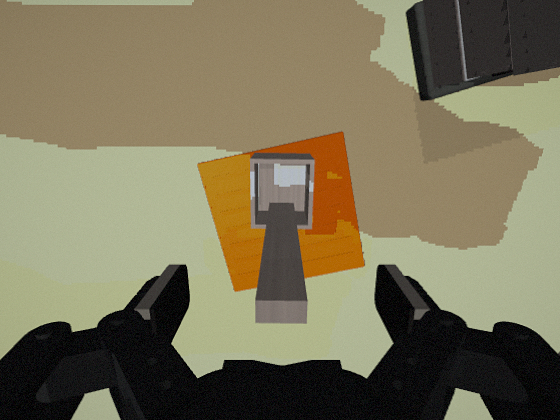

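>>> jog_arm --motion '[[[0,0,1,0,0,0],[0,0,1,0,0,0],[0,0,1,0,0,0],[0,0,1,0,0,0],[0,0,1,0,0,0],[0,0,1,0,0,0],[0,0,1,0,0,0],[0,0,1,0,0,0],[0,0,1,0,0,0]]]' --jaw 1

```text
time_s: 43.15
position: [0.4311, -0.1168, 0.1151]
ee_rot: [3.141, 0.0, 1.569]
wrist_force: [1.1, -2.2, 5.1]
opening: 0.0188
```

>>> jog_arm --motion '[[[0,0,-10,0,0,0],[0,0,-30,0,0,0],[0,0,-70,0,0,0],[0,0,-110,0,0,0],[0,0,-150,0,0,0],[0,0,-190,0,0,0],[0,0,-225,0,0,0],[0,0,-240,0,0,0],[0,0,-245,0,0,0],[0,0,-245,0,0,0],[0,0,-245,0,0,0]]]'

```text
time_s: 44.25
position: [0.4297, -0.1164, 0.3584]
ee_rot: [-3.139, -0.0, 1.569]
wrist_force: [0.5, -0.0, -1.6]
opening: 0.0191
```

```bash
python3 - <<'E'
from h import *
plan(560,120,360,106.2); c,im=shot('wrist','wS2'); c,im=shot('side','sS2'); crop(im,250,80,420,300,2.7,'sS2c',.6)
E
```

```text
t 44.2 pos [ 429.7 -116.4  358.4] yaw 89.9 F [ 0.5 -0.  -1.6] open 19.1 q7 0.19
MOVE [236.6, 129.9, -1.8] [-0.2, -0.0, -16.3] rows>=5.4
```

View pics/wS2.png

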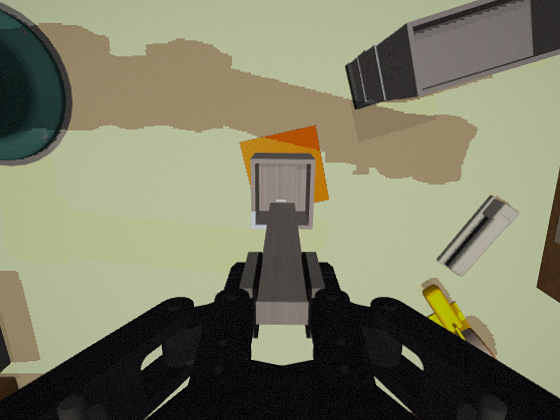

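View pics/sS2c.png

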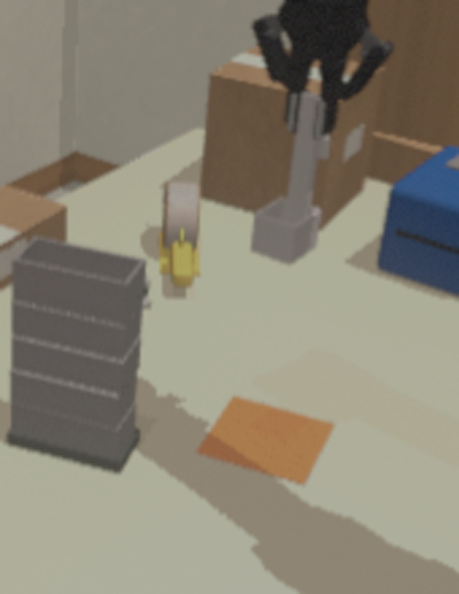

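```bash
python3 - <<'E'
from h import *
plan(580.2,54.2,370,106.2)
E
```

```text
t 44.4 pos [ 429.9 -116.5  358.4] yaw 89.9 F [-0.1 -0.2 -2.3] open 18.9 q7 0.19
MOVE [170.9, 150.0, -12.0] [-0.2, -0.0, -16.3] rows>=4.6
```

>>> jog_arm --motion '[[[5,5,-4,0,0,-1],[20,17,-8,0,0,-3],[42,37,-12,0,0,-5],[68,60,-12,0,0,-8],[95,83,-12,0,0,-10],[122,107,-12,0,0,-13],[148,130,-12,0,0,-15],[165,145,-12,0,0,-16],[171,150,-12,0,0,-16.3],[171,150,-12,0,0,-16.3],[171,150,-12,0,0,-16.3],[171,150,-12,0,0,-16.3],[171,150,-12,0,0,-16.3]]]'

```text
time_s: 45.65
position: [0.5806, 0.053, 0.3722]
ee_rot: [3.141, 0.0, 1.852]
wrist_force: [0.7, 0.4, -1.0]
opening: 0.0192
```

```bash
python3 - <<'E'
from h import *
plan(580.2,54.2,340,106.2); c,im=shot('wrist','wS3'); s,im=shot('side','sS3'); crop(im,200,60,360,290,2.6,'sS3c',.6)
a=np.radians(16.2); e=np.array([np.cos(a),np.sin(a)]); n=np.array([-e[1],e[0]])
for sx,sy in[(1,1),(1,-1),(-1,-1),(-1,1)]:
    q=np.array([.5912,.0163])+e*.06*sx+n*sy*.028; print(sx,sy,proj(c,[*q,.224]).round(1),proj(s,[*q,.224]).round(1))
E
```

```text
t 45.6 pos [580.6  53.  372.2] yaw 106.1 F [ 0.7  0.4 -1. ] open 19.2 q7 0.13
MOVE [1.2, -0.1, 32.2] [0.0, 0.0, -0.1] rows>=0.6
1 1 [344.8 207.8] [253.9 175.4]
1 -1 [341.8 261.3] [262.4 166.7]
-1 -1 [222.5 261.6] [303.8 175.2]
-1 1 [219.3 208. ] [296.7 184.6]
```

View pics/wS3.png

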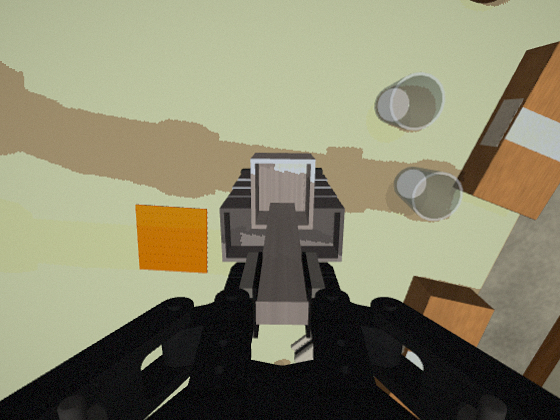

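View pics/sS3c.png

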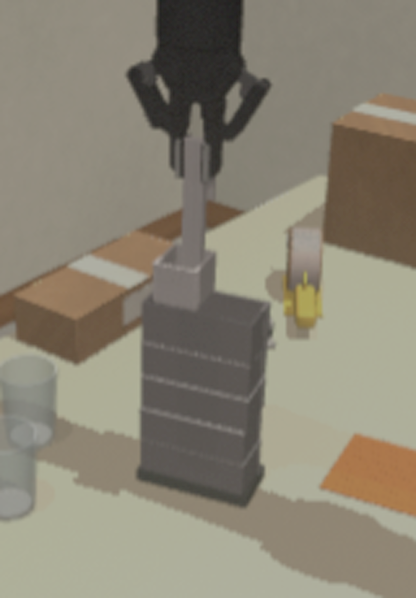

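>>> jog_arm --motion '[[[1,0,10,0,0,0],[1,0,22,0,0,0],[1,0,34,0,0,0],[1,0,46,0,0,0],[1,0,58,0,0,0],[1,0,70,0,0,0],[1,0,80,0,0,0],[1,0,88,0,0,0],[1,0,92,0,0,0],[1,0,94,0,0,0],[1,0,94,0,0,0]]]'

```text
time_s: 46.85
position: [0.5808, 0.055, 0.2779]
ee_rot: [3.141, 0.0, 1.854]
wrist_force: [-0.1, -0.3, -1.2]
opening: 0.0191
```

```bash
python3 - <<'E'
from h import *
plan(580.2,54.2,236,106.2); c,im=shot('wrist','wS4'); crop(im,200,140,370,300,4,'wS4c',.5); s,im=shot('side','sS4'); crop(im,200,60,360,290,2.6,'sS4c',.6)
a=np.radians(16.2); e=np.array([np.cos(a),np.sin(a)]); n=np.array([-e[1],e[0]])
for sx,sy in[(1,1),(1,-1),(-1,-1),(-1,1)]:
    q=np.array([.5912,.0163])+e*.06*sx+n*sy*.028; print(sx,sy,proj(c,[*q,.224]).round(1))
E
```

```text
t 46.9 pos [580.8  55.  277.9] yaw 106.2 F [-0.1 -0.3 -1.2] open 19.1 q7 0.12
MOVE [-0.7, -0.8, 41.9] [0.0, 0.0, -0.0] rows>=0.8
1 1 [370.4 248.8]
1 -1 [364.4 320.7]
-1 -1 [198.  320.8]
-1 1 [191.8 248.9]
```

View pics/wS4.png

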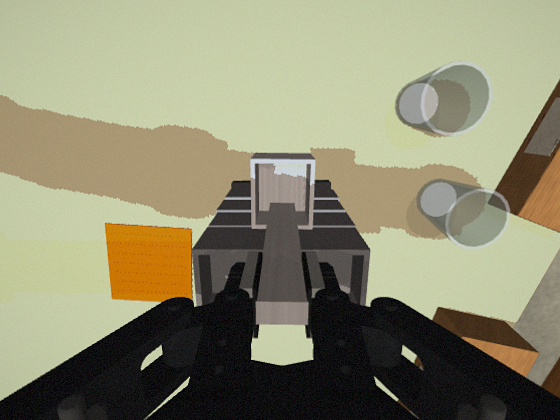

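View pics/sS4c.png

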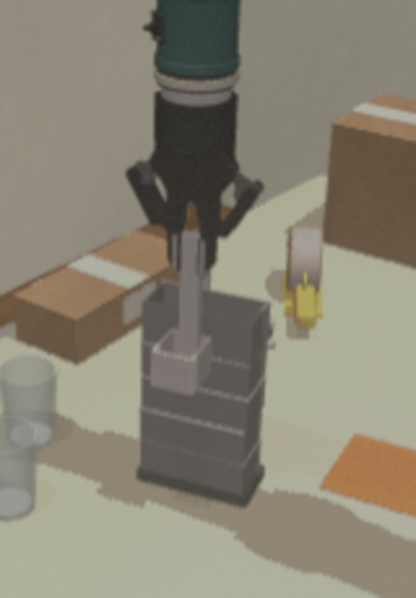

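>>> jog_arm --motion '[[[-0.5,0,6,0,0,0],[-0.5,0,12,0,0,0],[-0.5,0,18,0,0,0],[-0.5,0,24,0,0,0],[-0.5,0,30,0,0,0],[-0.5,0,34,0,0,0],[-0.5,0,37,0,0,0],[-0.5,0,39,0,0,0],[-0.5,0,40,0,0,0],[-0.5,0,40,0,0,0]]]'

```text
time_s: 47.95
position: [0.5808, 0.0546, 0.2378]
ee_rot: [3.141, 0.0, 1.853]
wrist_force: [0.4, 0.1, -1.0]
opening: 0.0191
```

```bash
python3 - <<'E'
from h import *
plan(580.2,54.2,236,106.2); s,im=shot('side','sS5'); crop(im,220,120,330,260,4,'sS5c',.6); s,im=shot('scene','scS5'); crop(im,240,110,370,270,3.6,'scS5c',.6)
E
```

```text
t 48.0 pos [580.8  54.6 237.8] yaw 106.2 F [ 0.4  0.1 -1. ] open 19.1 q7 0.12
MOVE [-0.2, -0.7, 1.8] [0.0, 0.0, -0.0] rows>=0.0
```

View pics/sS5c.png

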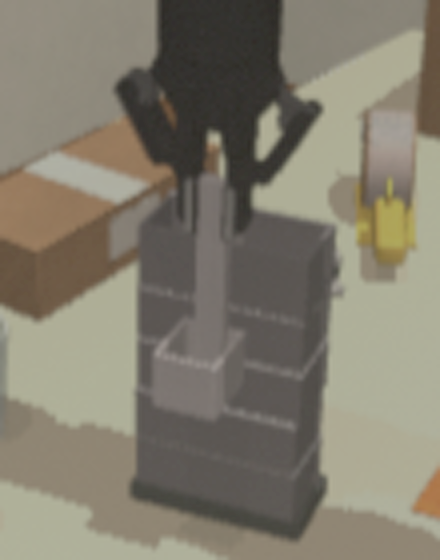

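View pics/scS5c.png

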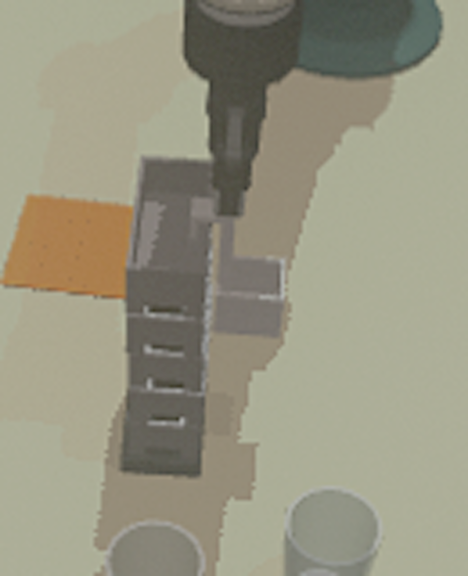

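>>> jog_arm --motion '[[[-1.5,0,0,0,0,0],[-3,0,0,0,0,0],[-4.5,0,0.5,0,0,0],[-4.5,0,1,0,0,0],[-4.5,0,1.5,0,0,0],[-4.5,0,2,0,0,0],[-4.5,0,2.5,0,0,0],[-4.5,0,2.5,0,0,0]]]'

```text
time_s: 48.85
position: [0.5821, 0.0502, 0.2361]
ee_rot: [3.141, 0.0, 1.854]
wrist_force: [-2.3, -0.2, 4.8]
opening: 0.0192
```

>>> jog_arm --motion '[[[0,0,-0.5,0,0,0],[0,0,-0.8,0,0,0]]]'

```text
time_s: 49.05
position: [0.582, 0.0502, 0.2361]
ee_rot: [3.141, 0.0, 1.853]
wrist_force: [0.1, -0.1, 1.2]
opening: 0.0192
```

>>> jog_arm --motion '[[[0,0,0,0,0,0],[0,0,0,0,0,0],[0,0,0,0,0,0],[0,0,0,0,0,0],[0,0,0,0,0,0],[0,0,0,0,0,0]]]' --jaw -1

```text
time_s: 49.65
position: [0.5821, 0.0503, 0.236]
ee_rot: [3.142, 0.0, 1.853]
wrist_force: [-0.3, -0.6, 0.6]
opening: 0.0858
```

```bash
python3 - <<'E'
from h import *
plan(580.2,54.2,236,106.2); s,im=shot('side','sS6'); crop(im,220,120,330,260,4,'sS6c',.6); s,im=shot('wrist','wS6')
E
```

```text
t 49.6 pos [582.1  50.3 236. ] yaw 106.2 F [-0.3 -0.6  0.6] open 85.8 q7 0.13
MOVE [4.3, -0.7, 0.0] [0.0, 0.0, -0.0] rows>=0.1
```

View pics/sS6c.png

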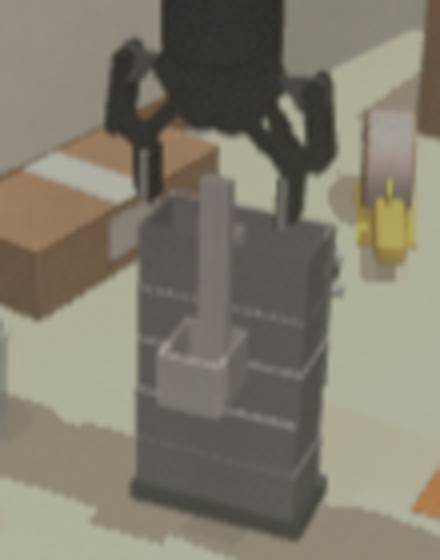

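View pics/wS6.png

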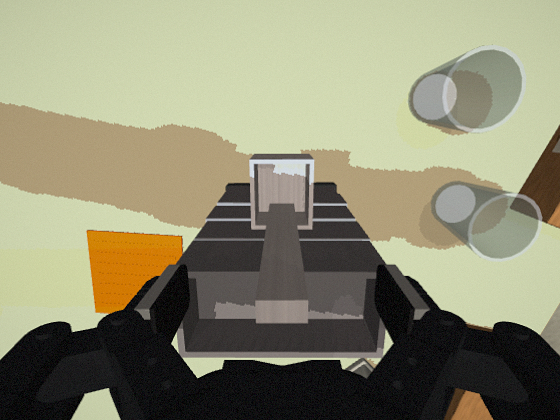

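Hangs upright. Retreat straight up, then check.

>>> jog_arm --motion '[[[0,0,-10,0,0,0],[0,0,-25,0,0,0],[0,0,-45,0,0,0],[0,0,-70,0,0,0],[0,0,-100,0,0,0],[0,0,-130,0,0,0],[0,0,-140,0,0,0],[0,0,-140,0,0,0],[0,0,-140,0,0,0],[0,0,-140,0,0,0],[0,0,-140,0,0,0]]]'

```text
time_s: 50.85
position: [0.5815, 0.0502, 0.3746]
ee_rot: [-3.139, -0.0, 1.853]
wrist_force: [-0.1, 0.4, 0.7]
opening: 0.085
```

```bash
python3 - <<'E'
from h import *
plan(580,54,380,106.2)
s,im=shot('side','sF'); crop(im,170,110,360,270,4,'sFc',.6)
s2,im=shot('scene','scF'); crop(im,220,120,370,300,3.3,'scFc',.6)
c,im=shot('wrist','wF')
a=np.radians(16.2); e=np.array([np.cos(a),np.sin(a)]); n=np.array([-e[1],e[0]])
for sx,sy in[(1,1),(1,-1),(-1,-1),(-1,1)]:
    q=np.array([.5912,.0163])+e*.06*sx+n*sy*.028; print(sx,sy,proj(c,[*q,.224]).round(1),proj(s,[*q,.224]).round(1))
E
```

```text
t 50.9 pos [581.5  50.2 374.6] yaw 106.2 F [-0.1  0.4  0.7] open 85.0 q7 0.13
MOVE [4.1, -0.4, -5.4] [-0.1, -0.0, -0.0] rows>=0.1
1 1 [344.4 204.1] [253.9 175.4]
1 -1 [341.3 257.6] [262.4 166.7]
-1 -1 [222.8 257.5] [303.8 175.2]
-1 1 [219.7 204.1] [296.7 184.6]
```

View pics/sFc.png

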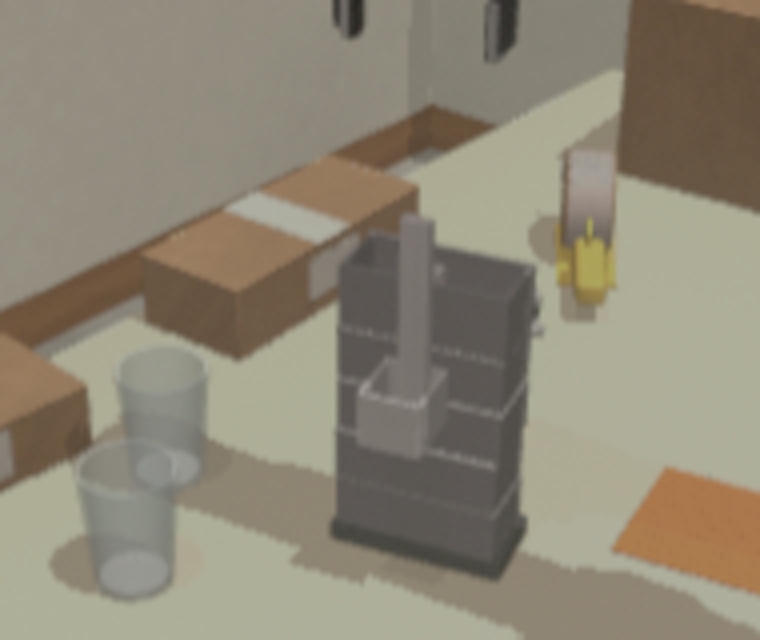

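View pics/scFc.png

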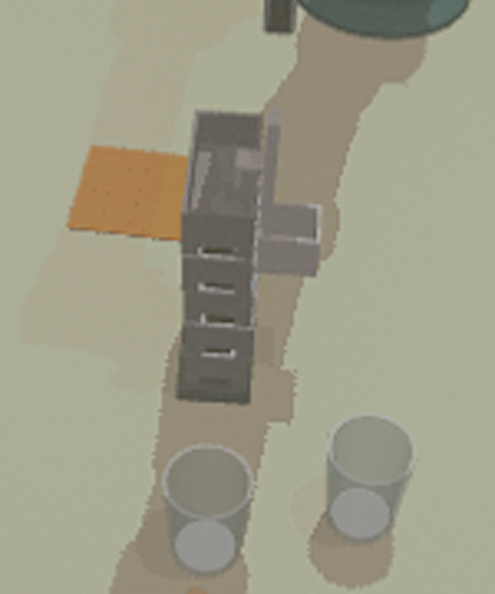

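View pics/wF.png

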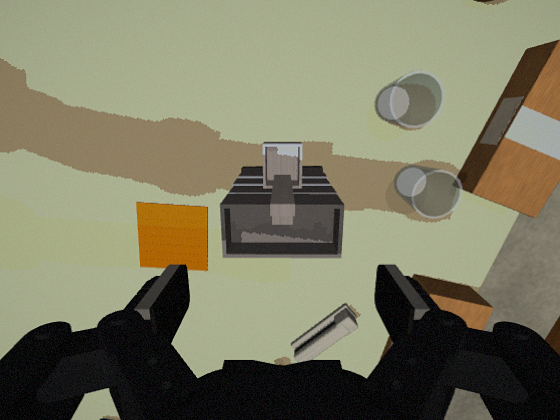

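```bash
python3 - <<'E'
from workcell import r
print(r.job_done())
E
```

```text
the job is handed in; nothing more can be done
None
```

All four clip cases are keyed on the base, the open tray is keyed on top of them, and the scoop hangs by its hook from the tray's left (+y) rim, outside the stack. I handed the job in at about 51 s; it reports no verdict.

- **Stack:** each case and the tray reached its expected height when pressed home, within about 1 mm by the tool's reading. In the last wrist picture the tray's rim is within about 2 px (roughly 2 mm) of where it was expected, at (591, 16) mm and turned 16°.
- **Scoop:** its hook met the rim at the computed height (tool at 236 mm, 5 N). It stayed upright and still after the fingers opened and the gripper withdrew about 14 cm, and the wrist force was back near zero.
- **Jars and stapler:** both glass jars and the stapler still stand where they were, by eye in the last pictures. I never moved near them.
- **Disagreements:** tool pose readings scattered by 1–2 mm. The measured base centre and the measured case tops also differed by 1–3 mm, well inside the 10 mm tolerance. I saw no object knocked aside, and none of my checks failed.

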